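# Work the thread tap down in the tile press's flange nut

### The job

The flange nut of the tile press is clamped in the little vise with the tap already started in its thread. Fit the bar tap wrench squarely down onto the tap's square end, then work the tap down: half a turn forward (clockwise from above), a quarter turn back to free it, and so on, until the tap's collar comes to rest on the nut. Feel for the stop and do not force the tap against it; leave the wrench sitting on the tap and the things round about where they are.

Things in the scene. Friction and masses are not known exactly. Their poses are not given: they have to be found in the camera images.
- wrench: Loose steel bar tap wrench lying flat, 0.3 kg. Block 60 (x) x 32 (y) x 20 mm high, gripped across its 32 mm; round arms 11 to 13 mm thick run out along x and -x at mid height to 94 mm from the centre. A square hole 17.5 mm wide (sides along x and y) goes down through the block, lower mouth chamfered. Origin: on the hole's axis at the block's underside; z up.
- tap: Steel tap upright in the nut. Its top is a square 16 mm wide (sides along its x, y) and 16 mm tall, the last 4.5 mm tapered to 9 mm. The wrench fits over it in any of four positions, with 0.1 rad play either way. Origin: on the axis at the 24 mm round shoulder under the square, where the wrench comes to rest, about 127 mm above the table; z up. Clockwise from above screws it down, 3 mm a turn.
- tap_collar (a point): Centre of the underside of the tap's stop collar (35 mm diameter, 10 mm thick), 36 mm below the tap's origin; turns with the tap. At the start it is 2.4 to 2.9 mm (0.82 to 0.95 turn) above the nut's face. Turning the tap takes about 0.15 to 0.25 N m, and it stays where it is left; when the collar meets the nut it stops dead. Over about 0.9 N m is forcing it.
- nut_face (a point): Centre of the top face of the brass nut's round boss (40 mm diameter), on the tap's axis, 89 mm above the table. The tap's collar finally lies on this face.
- vise: Small grey machine vise on a plywood board 220 (x) x 140 mm (y), fixed to the table, the nut with the tap clamped at its middle; its jaws reach 77 mm above the table. Origin: underside of the board, below the tap's axis; the vise's own screw handle is at -x.
- timer: Bystander: green-topped wind-up timer, 63 mm in diameter, 43 mm high; origin at the centre of its underside.
- glaze_jar: Bystander: white plastic jar with a dark lid, 51 mm in diameter, 60 mm high; origin at the centre of its underside.
- liner_brush: Bystander: thin black brush 142 mm long lying on the table near the front edge; origin under its middle.

How it is judged:
On the way, in this order (a step that is already met when the one before it is completed fails the run):
1. the wrench is fitted over the tap's square, nearly down on its shoulder (horizontal distance between wrench and tap below 0.003 m and z of wrench in the frame of tap below 0.005 m and angle between wrench's own z axis and vertical below 0.12 rad), for 0.1 s.
2. the tap has been turned about half a turn forward (0.38 to 0.64 turn on from the start) (distance of tap from where it was at the start of the episode between 0.00114 and 0.00192 m), for 0.05 s.
3. then about a quarter turn back (to 0.10 to 0.38 turn from the start) (distance of tap from where it was at the start of the episode between 0.0003 and 0.00108 m), for 0.05 s.
4. then about half a turn forward again (beyond 0.58 turn from the start) (distance of tap from where it was at the start of the episode above 0.00174 m), for 0.05 s.
5. then about a quarter turn back again (to 0.30 to 0.66 turn from the start) (distance of tap from where it was at the start of the episode between 0.0009 and 0.00168 m), for 0.05 s.
6. then forward until the collar meets the nut's face (z of tap_collar in the frame of nut_face below 6e-05 m), for 0.05 s.
At the end, for the whole second after the job is handed in: The tap is screwed down until its collar lies on the nut's face (within 0.06 mm, a fiftieth of a turn), and the wrench sits on the tap's square, within 5 mm of its shoulder, level within 0.12 rad and at rest (all of step 1 and z of tap_collar in the frame of nut_face below 6e-05 m and linear speed of wrench below 0.02 m/s); the robot touches nothing.
It fails at once if the tap is forced: the wrench bears on it with more than 160 N in all (about 0.9 N m of torque) (contact force between wrench and tap above 160 N).
It fails at once if a bystander is pushed more than 20 mm from its place (distance of any of timer, glaze_jar, liner_brush from where it was at the start of the episode above 0.02 m).
It also fails if it takes over 72 s, if anything falls off the work surface, if the arm or the gripper's body presses on something with over 40 N, if the wrist force passes 120 N, or if a joint passes its speed limit or range.

### The arm

A 6-joint arm with a two-finger parallel gripper is mounted at the origin on a cart in front of the work surface, level with it; the furniture and walls round the work are solid. World frame = base frame: x ahead of the robot, y to its left, z up, the work surface at z = 0. Lengths are in m, angles in rad, forces in N, time in s.
With the tool pointing down it reaches from about 0.325 to 0.775 m from the base axis. Payload 9.3 kg.
Tool frame: the origin (TCP) lies on the centre line of the jaws, within the pads' length; the fingertips stand 22 mm ahead of it and the grasp point (between the pads) lies 3 mm ahead of it (r.tips_ahead is the distance from the TCP to the fingertips, in m); z points along the fingers, x is the direction in which the jaws open and shut, and the axes are right-handed (so a half turn about z gives the same grasp; the last joint's range is limited). The gripper opens to 85 mm and grips with 20 to 120 N. Pads are 22 mm wide; open, the fingers measure 114 mm over their backs; the gripper's body (76 mm by 85 mm) begins 54 mm behind the grasp point. The pads swing forward as they close: fully open they stand 13 mm farther back than shut.
Start: joints at [1.165, 0.259, 0.021, 1.334, 0, 1.418], TCP at [0.138, 0.533, 0.253] pointing down, gripper open.
Joint ranges: [-3.04, 3.04], [-0.91, 1.82], [-1.04, 1.36], [-1.92, 1.95], [-1.52, 1.45], [-3.14, 3.14]. Speed limits (rad/s): [2.22, 2.22, 2.79, 3.14, 3.14, 3.14].

### API

Orientations are given as [roll, pitch, yaw] about the fixed x, y, z axes, in that order (R = Rz(yaw) Ry(pitch) Rx(roll)).
In Python, from bench import r, eyes gives the robot as it stands.
- The arm moves only by the shell command python3 -m inch 'ROWS' [FORCE]. ROWS is JSON, a list of rows, each an object with "rot": the turn, a rotation vector about the tool's x, y, z in rad, a list of three; "offset": the shift along the tool's x, y, z in mm, a list of three; "claw": the opening, from 0 (shut) to 1 (fully open). A call has exactly 5 rows; each row is the pose to reach, as a shift and turn from the pose commanded when the call began, along the tool's axes at that moment; what a row does not reach only later rows make up. A row lasts 1/10 s, in which the tool goes at most 50 mm and 8.59 degrees, less where a joint would pass 70% of its speed; a pose out of reach is approached as far as the arm can. A call with a gripper value outside its range is refused whole. The fingers move at their own pace and stop on an object; FORCE is the grip in N (left out, the last holds). Time passes only in rows, so rows that repeat a pose let the fingers close, or fill a call up. It gives the time, the measured TCP pose, the force and the opening at its end, in the units of the state.
- r.get_state(): the state, without advancing time (a new reading comes with each control period).
- eyes.snapshot(name): name is "scene" or "top"; returns a dict with "pixels" (384x512x3 uint8, red, green, blue), "vertical_fov" (degrees; the focal length in pixels is half the picture's height over the tangent of half this angle, whatever the lens; pixels are square), "cx", "cy" (the principal point, pixels), "view" (4x4, takes a point from world to camera coordinates). Camera axes: x right, y down, z forward; pixel columns grow to the right and rows downward; lengths in m; the calibration is good to about 2 mm. A picture is of the moment at which its call begins. There is no depth.
- r.job_done(): hands the job in, once; it reports no verdict.
The state is a dict: "clock": time; "q": joint angles; "dq": joint speeds; "joint_torque": joint torques, N m; "eef_pos": TCP position; "orientation": TCP orientation; "force": force on the tool from outside, world axes, zero at the start; "moment": the same for the moment, N m; "gripper_width": opening from 0.0 (shut) to 1.0 (fully open).
Only numpy, scipy, OpenCV 4.12 (cv2) and the standard library are available. Lean on these libraries where they do the work, as an engineer would, in place of code of your own. Each camera call takes 0.05 s, during which the arm holds its last target.

## Working session

There is one attempt and no reset: what is moved stays moved. The work goes in short steps, Python scripts to look and compute and a shell command to move; the robot and the scene stay as the last step left them, time stands still between calls to the robot, and variables do not carry over. Pictures are saved under pics/ and viewed, and the job is handed in when it is done.

```bash
ls; mkdir -p pics
cat > h.py <<'E'
import numpy as np,cv2
from bench import r,eyes
def snap(n,f):
    s=eyes.snapshot(n); cv2.imwrite('pics/'+f,s['pixels'][:,:,::-1]); return s
def K(s):
    f=s['pixels'].shape[0]/2/np.tan(np.radians(s['vertical_fov'])/2); return f,s['cx'],s['cy']
def ray(s,u,v):
    f,cx,cy=K(s);V=np.array(s['view']);R=V[:3,:3];t=V[:3,3]
    return -R.T@t, R.T@np.array([(u-cx)/f,(v-cy)/f,1])
def onz(s,u,v,z):
    o,d=ray(s,u,v); return o+d*(z-o[2])/d[2]
def proj(s,p):
    f,cx,cy=K(s);V=np.array(s['view']);c=V[:3,:3]@np.array(p)+V[:3,3]; return cx+f*c[0]/c[2],cy+f*c[1]/c[2]
E
python3 - <<'E'
from h import *
import pickle
for n in('scene','top'):
    s=snap(n,n+'0.png'); pickle.dump(s,open(n+'0.pkl','wb'));print(K(s),np.round(s['view'],3).tolist())
st=r.get_state();print(st)
E
```

```text
pics
(np.float64(486.23873526988456), 259.40023548032855, 186.66875468845842) [[0.892, -0.452, -0.016, -0.449], [-0.335, -0.638, -0.693, 0.234], [0.303, 0.624, -0.721, 1.199], [0.0, 0.0, 0.0, 1.0]]
(np.float64(455.4923482643271), 251.5270232045788, 194.6233967412474) [[0.031, -1.0, 0.004, -0.006], [-0.979, -0.031, -0.202, 0.535], [0.202, 0.003, -0.979, 1.241], [0.0, 0.0, 0.0, 1.0]]
{'clock': 0.1, 'q': array([1.16539804e+00, 2.59136825e-01, 2.08970941e-02, 1.33367147e+00,
       1.75242716e-05, 1.41822894e+00]), 'dq': array([-9.33469002e-05, -2.65858409e-03,  2.26012059e-03,  5.00962420e-04,
       -9.68042603e-05,  1.72099164e-04]), 'joint_torque': array([ 5.70239077e-03, -5.56694233e+01,  3.45070803e+01,  1.16866536e-02,
       -1.27512594e-04, -6.72093805e-06]), 'eef_pos': array([0.13748773, 0.5323443 , 0.25274948]), 'orientation': array([-3.14140590e+00,  1.09925732e-03,  1.31796552e+00]), 'force': array([-0.43556222,  1.21099329, -0.03818781]), 'moment': array([ 0.05803813, -0.05504998, -0.01141042]), 'gripper_width': 1.000655194570957}
```

View pics/scene0.png

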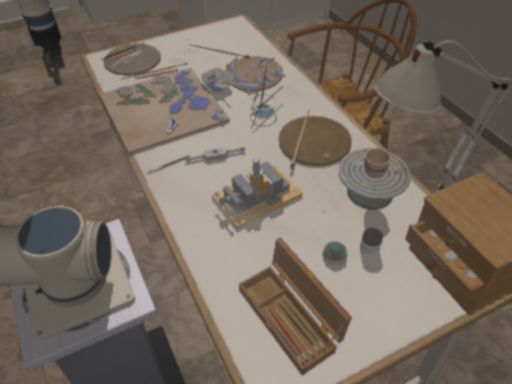

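View pics/top0.png

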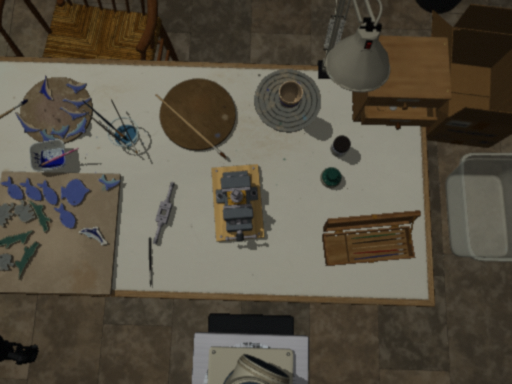

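The scene and top views show the wrench at top (165,213), the vise with the tap at (238,203), the timer at (331,177), the jar at (341,146) and the brush at (151,260). I'll zoom in next.

Run:
```python
from h import *
import pickle
t=cv2.imread('pics/top0.png');s=cv2.imread('pics/scene0.png')
cv2.imwrite('pics/t1.png',cv2.resize(t[155:255,140:280],None,fx=5.6,fy=5.6,interpolation=cv2.INTER_CUBIC))
cv2.imwrite('pics/s1.png',cv2.resize(s[130:230,140:310],None,fx=4.7,fy=4.7,interpolation=cv2.INTER_CUBIC))
S=pickle.load(open('top0.pkl','rb'))
for p in [(165,213),(238,203),(331,177),(151,260)]: print(p,onz(S,*p,0.0))
```

```text
(165, 213) [0.4833766  0.26340926 0.        ]
(238, 203) [0.52000835 0.04990351 0.        ]
(331, 177) [ 0.60786604 -0.22546378  0.        ]
(151, 260) [0.34525463 0.29422249 0.        ]
```

View pics/t1.png

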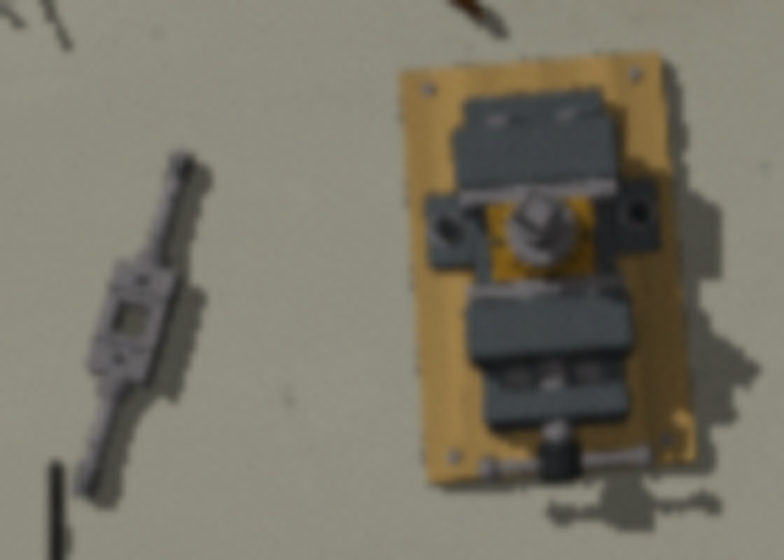

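View pics/s1.png

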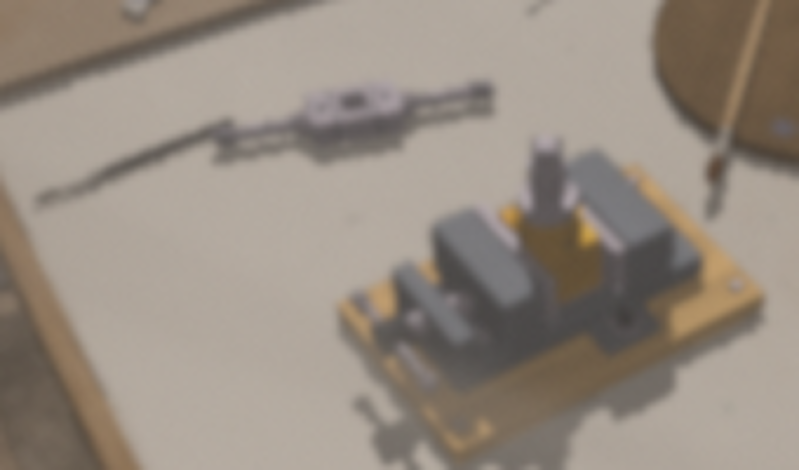

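Run:
```python
from h import *
t=cv2.imread('pics/top0.png');s=cv2.imread('pics/scene0.png')
a=cv2.resize(t[180:212,218:254],None,fx=16,fy=16,interpolation=cv2.INTER_CUBIC)
b=cv2.resize(s[150:190,240:280],None,fx=14,fy=14,interpolation=cv2.INTER_CUBIC)
a=cv2.convertScaleAbs(a,alpha=1.5);
cv2.imwrite('pics/t2.png',a);cv2.imwrite('pics/s2.png',b)
c=cv2.resize(t[175:250,145:185],None,fx=8,fy=8,interpolation=cv2.INTER_CUBIC)
cv2.imwrite('pics/t3.png',c)
print(r.tips_ahead)
```

```text
0.022
```

View pics/t2.png

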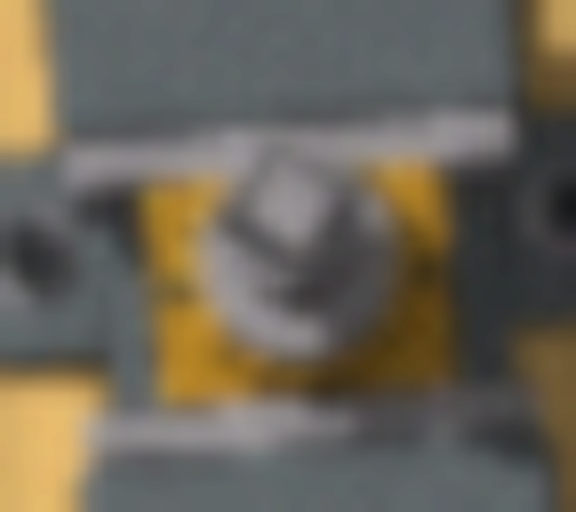

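View pics/s2.png

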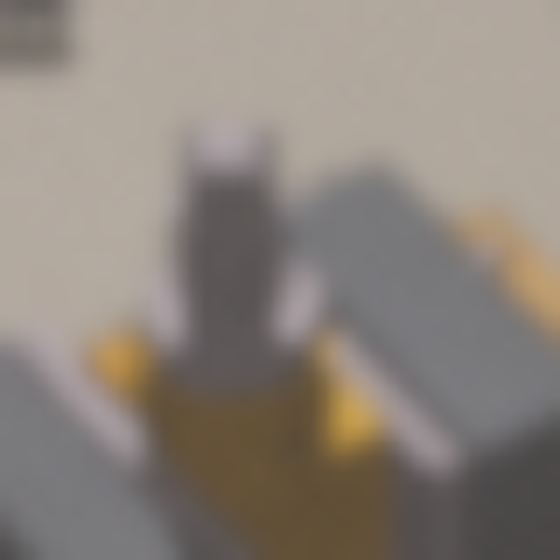

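View pics/t3.png

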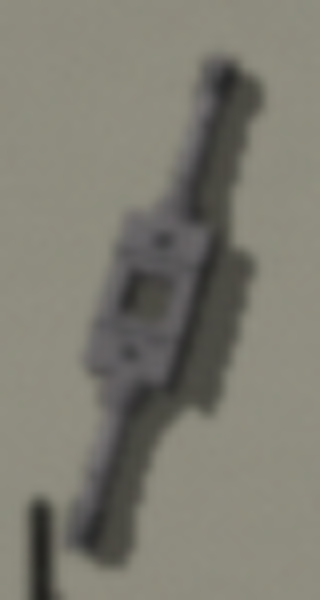

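Run:
```python
from h import *
import pickle
T=pickle.load(open('top0.pkl','rb'));S=pickle.load(open('scene0.pkl','rb'))
px=lambda u,v,x0,y0,k:(x0+(u+.5)/k-.5,y0+(v+.5)/k-.5)
a=onz(T,*px(220,72,145,175,8),.010);b=onz(T,*px(85,535,145,175,8),.010)
h=onz(T,*px(150,298,145,175,8),.020)
print('ends',a,b,'mid',(a+b)/2,'len',np.linalg.norm(a-b),'yaw',np.degrees(np.arctan2(*(a-b)[1::-1])),'hole',h)
# tap top two views
p1=px(294,208,218,180,16); p2=px(227,147,240,150,14)
print('tap top z.143',onz(T,*p1,.143),onz(S,*p2,.143))
o1,d1=ray(T,*p1);o2,d2=ray(S,*p2)
A=np.c_[d1,-d2];x=np.linalg.lstsq(A,o2-o1,rcond=None)[0];print('tri',o1+d1*x[0],o2+d2*x[1])
# shoulder dia 24 / collar etc: circle in t2 center approx (300,262)
for z in(.127,.10):print('collar',z,onz(T,*px(300,262,218,180,16),z))
# board corners
for q in [(403,72),(660,55),(693,462),(428,482)]:print('board',onz(T,*px(*q,140,155,5.6),.015))
# top bright square
im=cv2.cvtColor(T['pixels'],cv2.COLOR_RGB2GRAY);c=cv2.resize(im[180:212,218:254],None,fx=16,fy=16,interpolation=cv2.INTER_CUBIC)
for th in(95,105,115,120,125,130):
    m=(c>th).astype(np.uint8);n,l,st,ce=cv2.connectedComponentsWithStats(m);k=l[205,294]
    if k:
        cs=cv2.findContours((l==k).astype(np.uint8),0,1)[0];print(th,st[k],ce[k],cv2.minAreaRect(cs[0]))
print(c[205,294],c[150:270:10,294])
```

```text
ends [0.57049038 0.24669179 0.01      ] [0.39804198 0.28399197 0.01      ] mid [0.48426618 0.26534188 0.01      ] len 0.17643626001055066 yaw -12.204926216901885 hole [0.48352733 0.2646639  0.02      ]
tap top z.143 [0.52136593 0.05186066 0.143     ] [0.52012954 0.04861336 0.143     ]
tri [0.52210384 0.05199368 0.13948969] [0.5217777  0.05208142 0.13942446]
collar 0.127 [0.51551754 0.05111425 0.127     ]
collar 0.1 [0.5209855  0.05210683 0.1       ]
board [0.62209625 0.13185891 0.015     ]
board [ 0.63574337 -0.00412452  0.015     ]
board [ 0.4197182  -0.02715831  0.015     ]
board [0.40521481 0.10851362 0.015     ]
95 [ 267  186   42   43 1147] [288.11246731 206.59197908] ((288.6905822753906, 206.3423309326172), (37.981075286865234, 34.1975212097168), 39.09385681152344)
99 [84 84 86 91 96 98 99 98 94 82 68 60]
```

Run:
```python
from h import *
import pickle
S=pickle.load(open('scene0.pkl','rb'));T=pickle.load(open('top0.pkl','rb'))
g=cv2.cvtColor(S['pixels'],cv2.COLOR_RGB2GRAY)
for v in range(157,178):print(v,g[v,248:266])
c=np.array([.521,.0515])
for yaw in(-20,-26,-32,-38):
    o=[]
    for k in range(4):
        a=np.radians(yaw+45+90*k);o.append(proj(S,[*(c+.008*2**.5*np.array([np.cos(a),np.sin(a)])),.135]))
    print(yaw,np.round(sorted(x[0] for x in o),1),np.round([x[1] for x in o],1))
g=cv2.cvtColor(T['pixels'],cv2.COLOR_RGB2GRAY)
for v in range(185,203):print(v,g[v,228:246])
```

```text
157 [171 171 170 170 169 169 169 168 169 169 168 169 169 170 169 169 169 168]
158 [171 171 170 170 167 164 165 168 169 167 164 164 167 169 169 169 169 170]
159 [171 171 170 168 162 156 161 168 168 163 153 153 163 168 169 169 169 168]
160 [171 170 170 168 159 148 155 163 163 156 144 144 160 168 169 168 167 166]
161 [171 171 170 168 156 141 142 147 147 141 133 140 157 167 166 162 160 156]
162 [171 172 171 168 155 132 121 118 119 117 118 132 153 159 156 148 144 138]
163 [172 171 171 167 152 125 103  97  96  96 103 123 144 149 143 134 128 125]
164 [171 172 171 166 150 120  96  90  89  90  95 113 132 135 130 124 122 121]
165 [172 172 170 162 141 113  94  89  89  90  92 103 118 124 123 121 121 121]
166 [172 171 168 157 133 107  93  89  89  89  91  97 107 117 120 120 121 121]
167 [171 171 168 156 130 104  90  88  89  89  89  96 106 118 121 120 121 121]
168 [171 170 167 155 131 103  89  89  89  87  88  97 115 126 126 122 122 121]
169 [171 170 167 158 135 105  89  88  88  86  88 101 124 140 137 125 122 121]
170 [171 169 168 161 140 107  90  87  87  86  89 105 134 151 146 127 120 121]
171 [169
[... 1249 characters left out ...]
 92 75 60 68 79 78 83 83 64]
193 [87 91 97 80 65 70 89 97 98 89 66 50 65 78 71 69 76 65]
194 [86 86 92 84 64 58 70 85 92 76 53 47 56 64 62 55 62 63]
195 [86 95 97 95 86 68 59 64 71 60 49 46 48 51 52 49 49 52]
196 [ 83  94 101 101  92  83  72  61  57  49  44  43  47  50  49  44  37  40]
197 [ 73  82  97 100  97  89  78  71  56  44  42  43  48  50  49  41  36  38]
198 [ 68  70  89  99 100  92  74  61  45  40  42  47  50  49  45  43  42  42]
199 [ 79  84  94 100  98  97  90  77  61  55  50  50  49  47  45  42  47  45]
200 [84 90 94 91 87 91 96 92 89 81 61 50 45 41 42 42 44 46]
201 [82 91 88 82 75 79 85 87 88 81 62 46 41 40 39 44 47 44]
202 [84 89 87 78 70 75 73 65 63 58 48 43 40 40 44 47 49 46]
```

```bash
cat > g.py <<'E'
import sys
from h import *
from scipy.spatial.transform import Rotation as Ro
def Rt(az):
    a=np.radians(az);x=np.array([np.cos(a),np.sin(a),0]);z=np.array([0,0,-1.]);return np.c_[x,np.cross(z,x),z]
def go(x,y,z,az):
    s=r.get_state();R=Ro.from_euler('xyz',s['orientation']).as_matrix()
    d=R.T@(np.array([x,y,z])-s['eef_pos'])*1000;rv=Ro.from_matrix(R.T@Rt(az)).as_rotvec()
    print('t',round(s['clock'],2),'pos',s['eef_pos'].round(4),'az',round(np.degrees(np.arctan2(R[1,0],R[0,0])),1),'tilt',R[:2,2].round(4),'q6',round(np.degrees(s['q'][5]),1))
    print('off',d.round(1),'rv',rv.round(4),'F',s['force'].round(1),'M',s['moment'].round(2),'w',round(s['gripper_width'],3))
go(*map(float,sys.argv[1:5]))
E
python3 g.py 0.4836 0.2648 0.15 -102.2
```

```text
t 0.1 pos [0.1375 0.5323 0.2527] az 75.5 tilt [-0.0005 -0.001 ] q6 81.3
off [-172.3  402.1  102.9] rv [1.7000e-03 3.0000e-04 3.1017e+00] F [-0.4  1.2 -0. ] M [ 0.06 -0.06 -0.01] w 1.001
```

```bash
python3 -m inch '[{"rot":[0,0,-0.14],"offset":[-18,42,4],"claw":1},{"rot":[0,0,-0.28],"offset":[-36,84,8],"claw":1},{"rot":[0,0,-0.42],"offset":[-54,126,12],"claw":1},{"rot":[0,0,-0.56],"offset":[-72,168,16],"claw":1},{"rot":[0,0,-0.7],"offset":[-90,210,20],"claw":1}]' 40; python3 g.py 0.4836 0.2648 0.15 -102.2
```

```text
clock: 0.6
eef_pos: [0.3137, 0.3963, 0.2336]
orientation: [-3.141, 0.0, 1.996]
force: [1.0, 0.3, -0.0]
gripper_width: 0.997
t 0.6 pos [0.3137 0.3963 0.2336] az 114.4 tilt [-0.0003 -0.0003] q6 17.7
off [-189.9  100.5   83.6] rv [-3.0000e-04 -4.0000e-04 -2.5031e+00] F [ 1.   0.3 -0. ] M [-0.01 -0.02  0.05] w 0.997
```

```bash
python3 -m inch '[{"rot":[0,0,-0.14],"offset":[-37,20,8],"claw":1},{"rot":[0,0,-0.28],"offset":[-74,40,16],"claw":1},{"rot":[0,0,-0.42],"offset":[-111,60,24],"claw":1},{"rot":[0,0,-0.56],"offset":[-148,80,32],"claw":1},{"rot":[0,0,-0.7],"offset":[-185,98,40],"claw":1}]'; python3 -m inch '[{"rot":[0,0,-0.14],"offset":[0,0,8],"claw":1},{"rot":[0,0,-0.28],"offset":[0,0,16],"claw":1},{"rot":[0,0,-0.42],"offset":[0,0,24],"claw":1},{"rot":[0,0,-0.56],"offset":[0,0,32],"claw":1},{"rot":[0,0,-0.7],"offset":[0,0,40],"claw":0.85}]'; python3 -m inch '[{"rot":[0,0,-0.14],"offset":[0,0,0],"claw":0.75},{"rot":[0,0,-0.28],"offset":[0,0,0],"claw":0.75},{"rot":[0,0,-0.42],"offset":[0,0,0],"claw":0.75},{"rot":[0,0,-0.56],"offset":[0,0,0],"claw":0.75},{"rot":[0,0,-0.7],"offset":[0,0,0],"claw":0.75}]';python3 g.py 0.4836 0.2648 0.08 -102.2
```

```text
clock: 1.1
eef_pos: [0.4788, 0.2673, 0.1933]
orientation: [-3.141, -0.0, 2.696]
force: [0.4, -0.9, 0.7]
gripper_width: 1.001
clock: 1.6
eef_pos: [0.4774, 0.2685, 0.1532]
orientation: [-3.142, -0.001, -2.887]
force: [-0.2, -0.0, 0.3]
gripper_width: 0.865
clock: 2.1
eef_pos: [0.4774, 0.2686, 0.1536]
orientation: [3.141, -0.001, -2.187]
force: [-0.1, 0.8, -0.7]
gripper_width: 0.751
t 2.1 pos [0.4774 0.2686 0.1536] az -125.3 tilt [-0.0007 -0.0002] q6 -124.1
off [-0.6 -7.3 73.6] rv [ 0.0006 -0.0005 -0.4031] F [-0.1  0.8 -0.7] M [ 0.   -0.01 -0.02] w 0.751
```

```bash
python3 -m inch '[{"rot":[0,0,-0.13],"offset":[0,-2,15],"claw":0.75},{"rot":[0,0,-0.26],"offset":[0,-5,30],"claw":0.75},{"rot":[0,0,-0.403],"offset":[-0.6,-7.3,50],"claw":0.75},{"rot":[0,0,-0.403],"offset":[-0.6,-7.3,70],"claw":0.75},{"rot":[0,0,-0.403],"offset":[-0.6,-7.3,74],"claw":0.75}]'; python3 g.py 0.4836 0.2648 0.025 -102.2
python3 - <<'E'
from h import *
t=snap('top','top1.png')['pixels'][:,:,::-1];s=snap('scene','sc1.png')['pixels'][:,:,::-1]
a=cv2.resize(t[170:255,120:205],(480,480),interpolation=cv2.INTER_CUBIC)
b=cv2.resize(s[110:190,150:240],(320,480),interpolation=cv2.INTER_CUBIC) if 0 else cv2.resize(s[100:185,130:215+0],(320,320),interpolation=cv2.INTER_CUBIC)
b=cv2.copyMakeBorder(b,0,160,0,0,0)
cv2.imwrite('pics/m1.png',np.hstack([a,b]))
E
```

```text
clock: 2.6
eef_pos: [0.4826, 0.2643, 0.0777]
orientation: [3.138, -0.002, -1.79]
force: [0.6, -0.8, 0.4]
gripper_width: 0.752
t 2.6 pos [0.4826 0.2643 0.0777] az -102.6 tilt [-0.0038 -0.0014] q6 -147.5
off [-0.8 -1.1 52.7] rv [ 0.0034 -0.0022 -0.0063] F [ 0.6 -0.8  0.4] M [-0.04  0.06 -0.01] w 0.752
```

View pics/m1.png

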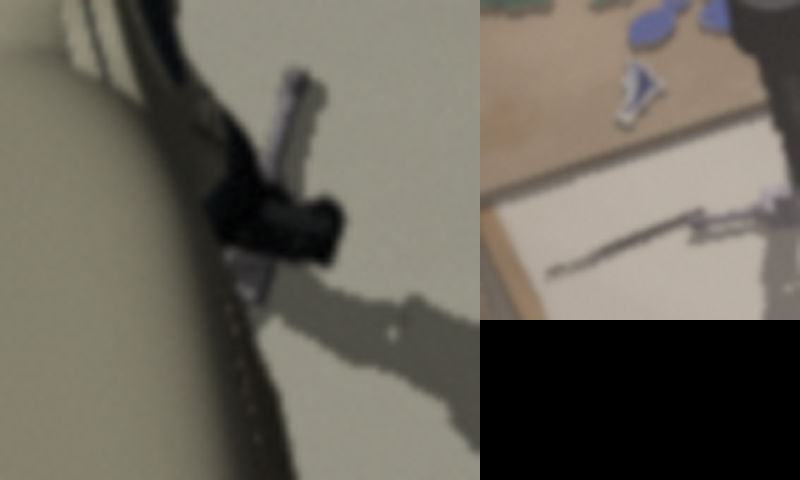

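The fingers stand either side of the block at about (270,225) in the crop. Next I descend and grip.

```bash
python3 -m inch '[{"rot":[0.003,-0.002,-0.006],"offset":[-0.8,-1.1,15],"claw":0.75},{"rot":[0.003,-0.002,-0.006],"offset":[-0.8,-1.1,30],"claw":0.75},{"rot":[0.003,-0.002,-0.006],"offset":[-0.8,-1.1,42],"claw":0.75},{"rot":[0.003,-0.002,-0.006],"offset":[-0.8,-1.1,51],"claw":0.75},{"rot":[0.003,-0.002,-0.006],"offset":[-0.8,-1.1,51],"claw":0.75}]';python3 g.py 0.4836 0.2648 0.026 -102.2;  python3 -m inch '[{"rot":[0,0,0],"offset":[0,0,0],"claw":0.3},{"rot":[0,0,0],"offset":[0,0,0],"claw":0.3},{"rot":[0,0,0],"offset":[0,0,0],"claw":0.2},{"rot":[0,0,0],"offset":[0,0,0],"claw":0.2},{"rot":[0,0,0],"offset":[0,0,0],"claw":0.2}]' 40;python3 g.py 0.4836 0.2648 0.026 -102.2
```

```text
clock: 3.2
eef_pos: [0.4847, 0.2653, 0.0282]
orientation: [-3.14, 0.001, -1.784]
force: [-0.7, -0.2, 0.5]
gripper_width: 0.753
t 3.2 pos [0.4847 0.2653 0.0282] az -102.2 tilt [0.002  0.0008] q6 -147.8
off [0.7 1.  2.2] rv [-0.0018  0.0013 -0.0001] F [-0.7 -0.2  0.5] M [-0.    0.01 -0.  ] w 0.753
clock: 3.7
eef_pos: [0.4855, 0.2656, 0.0298]
orientation: [-3.137, 0.003, -1.784]
force: [-1.4, 0.6, 6.5]
gripper_width: 0.359
t 3.7 pos [0.4855 0.2656 0.0298] az -102.2 tilt [0.0047 0.002 ] q6 -147.8
off [1.2 1.7 3.8] rv [-0.0042  0.0029  0.0002] F [-1.4  0.6  6.5] M [-0.03  0.23 -0.04] w 0.359
```

```bash
python3 -m inch '[{"rot":[0,0,0],"offset":[0,0,0],"claw":0.2},{"rot":[0,0,0],"offset":[0,0,-15],"claw":0.2},{"rot":[0,0,0],"offset":[0,0,-50],"claw":0.2},{"rot":[0,0,0],"offset":[0,0,-95],"claw":0.2},{"rot":[0,0,0],"offset":[0,0,-140],"claw":0.2}]';python3 -m inch '[{"rot":[0,0,0],"offset":[0,0,-20],"claw":0.2},{"rot":[0,0,0],"offset":[0,0,-20],"claw":0.2},{"rot":[0,0,0],"offset":[0,0,-20],"claw":0.2},{"rot":[0,0,0],"offset":[0,0,-20],"claw":0.2},{"rot":[0,0,0],"offset":[0,0,-20],"claw":0.2}]'; python3 g.py 0.521 0.0518 0.19 56
python3 - <<'E'
from h import *
t=snap('top','top2.png')['pixels'][:,:,::-1];s=snap('scene','sc2.png')['pixels'][:,:,::-1]
a=cv2.resize(t[170:255,120:205],(400,400),interpolation=cv2.INTER_CUBIC)
b=cv2.resize(s[80:180,150:250],(400,400),interpolation=cv2.INTER_CUBIC)
cv2.imwrite('pics/m2.png',np.hstack([a,b]))
E
```

```text
clock: 4.2
eef_pos: [0.484, 0.265, 0.1701]
orientation: [-3.14, 0.001, -1.784]
force: [1.4, 1.2, -2.8]
gripper_width: 0.36
clock: 4.7
eef_pos: [0.4839, 0.2649, 0.1872]
orientation: [-3.141, 0.0, -1.784]
force: [0.5, 0.2, -2.3]
gripper_width: 0.362
t 4.7 pos [0.4839 0.2649 0.1872] az -102.2 tilt [0.0006 0.0003] q6 -147.8
off [200.5 -81.3  -2.8] rv [-7.0000e-04 -6.0000e-04 -2.7611e+00] F [ 0.5  0.2 -2.3] M [0.01 0.03 0.06] w 0.362
```

View pics/m2.png

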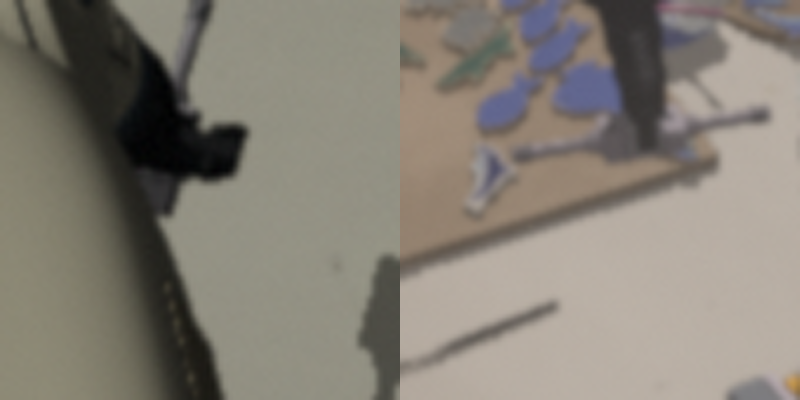

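```bash
python3 - <<'E'
from h import *
import pickle
s=pickle.load(open('scene0.pkl','rb'))
T=pickle.load(open('top0.pkl','rb'))
a=onz(s,179.5,118.75,.168);b=onz(s,242,108.25,.168);m=(a+b)/2
print(a,b,m,np.linalg.norm(a-b),np.degrees(np.arctan2(*(b-a)[1::-1])))
# scene view of the original hole (top z .02), crop s1: hole (353,101)/4.7 + (140,130)
print(onz(s,140+353.5/4.7-.5,130+101.5/4.7-.5,.02))
E
python3 g.py 0.521 0.0518 0.19 -124
```

```text
[0.39462678 0.27727164 0.168     ] [0.57121542 0.23822996 0.168     ] [0.4829211 0.2577508 0.168    ] 0.18085298153594268 -12.466881290482338
[0.48317042 0.26287565 0.02      ]
t 4.8 pos [0.4842 0.265  0.1877] az -102.2 tilt [0.0014 0.0006] q6 -147.8
off [200.6 -81.   -2.3] rv [-0.0011  0.0011  0.3805] F [-0.6  0.3 -2.6] M [-0.01 -0.01 -0.04] w 0.365
```

```bash
python3 -m inch '[{"rot":[0,0,0],"offset":[0,0,-10],"claw":0.2},{"rot":[0,0,0.06],"offset":[30,-12,-12],"claw":0.2},{"rot":[0,0,0.16],"offset":[70,-28,-12],"claw":0.2},{"rot":[0,0,0.26],"offset":[112,-45,-12],"claw":0.2},{"rot":[0,0,0.34],"offset":[150,-60,-12],"claw":0.2}]'; python3 -m inch '[{"rot":[0,0,0.02],"offset":[20,-6,0],"claw":0.2},{"rot":[0,0,0.02],"offset":[30,-10,0],"claw":0.2},{"rot":[0,0,0.04],"offset":[40,-13,0],"claw":0.2},{"rot":[0,0,0.04],"offset":[40,-13,0],"claw":0.2},{"rot":[0,0,0.04],"offset":[40,-13,0],"claw":0.2}]'; python3 g.py 0.521 0.0518 0.19 -124
```

```text
clock: 5.3
eef_pos: [0.5117, 0.1043, 0.2015]
orientation: [-3.139, 0.003, -2.127]
force: [0.9, 0.1, -2.0]
gripper_width: 0.364
clock: 5.8
eef_pos: [0.5016, 0.0657, 0.2009]
orientation: [-3.139, 0.003, -2.163]
force: [0.0, 0.1, -2.6]
gripper_width: 0.362
t 5.8 pos [0.5016 0.0657 0.2009] az -123.9 tilt [0.0037 0.0016] q6 -148.2
off [  0.7 -23.8  11. ] rv [-0.0022  0.0034  0.0014] F [ 0.   0.1 -2.6] M [0.01 0.02 0.  ] w 0.362
```

```bash
python3 -m inch '[{"rot":[0,0,0],"offset":[0,-6,0],"claw":0.2},{"rot":[0,0,0],"offset":[0.3,-14,0],"claw":0.2},{"rot":[-0.002,0.003,0],"offset":[0.7,-23.8,2],"claw":0.2},{"rot":[-0.002,0.003,0],"offset":[0.7,-23.8,4],"claw":0.2},{"rot":[-0.002,0.003,0],"offset":[0.7,-23.8,4],"claw":0.2}]'; python3 g.py 0.521 0.0518 0.19 -124
python3 - <<'E'
from h import *
import pickle
S=snap('scene','sc3.png');T=snap('top','top3.png')
pickle.dump(S,open('S3.pkl','wb'));pickle.dump(T,open('T3.pkl','wb'))
t=T['pixels'][:,:,::-1];s=S['pixels'][:,:,::-1]
a=cv2.resize(t[150:230,200:280],(320,320),interpolation=cv2.INTER_CUBIC)
b=cv2.resize(s[115:195,220:300],(480,480),interpolation=cv2.INTER_CUBIC)
cv2.imwrite('pics/m3.png',np.hstack([cv2.copyMakeBorder(a,0,160,0,0,0),b]))
E
```

```text
clock: 6.3
eef_pos: [0.521, 0.051, 0.196]
orientation: [3.14, -0.001, -2.164]
force: [-0.0, 0.1, -2.5]
gripper_width: 0.366
t 6.3 pos [0.521 0.051 0.196] az -124.0 tilt [-0.0013  0.0001] q6 -149.6
off [-0.7  0.4  6. ] rv [ 0.0012 -0.0007  0.0002] F [-0.   0.1 -2.5] M [-0.02  0.07 -0.04] w 0.366
```

View pics/m3.png

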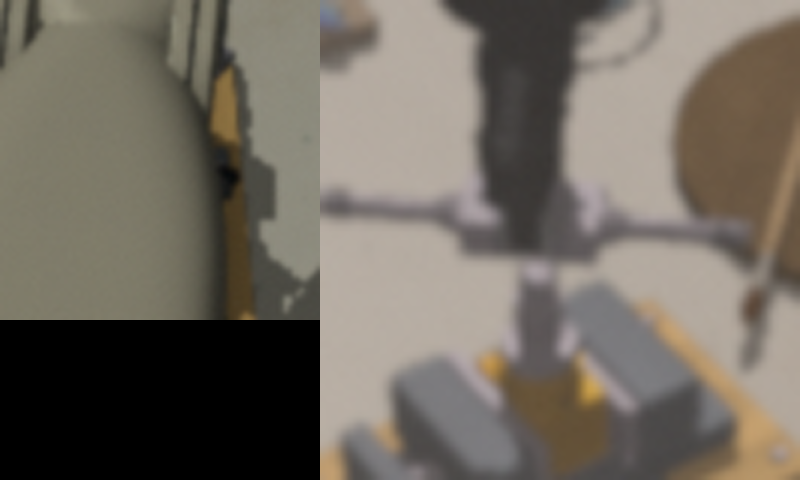

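Run:
```python
from h import *
import pickle
S=pickle.load(open('S3.pkl','rb'))
c=lambda p:tuple(np.round([(p[0]-220+.5)*6-.5+320,(p[1]-115+.5)*6-.5],1))
for z in(.143,.16,.165,.175):print(z,c(proj(S,[.521,.0518,z])),c(proj(S,[.521,.051,z])))
t=np.radians(-34);e=np.array([np.cos(t),np.sin(t)])
for L in(-.03,.03,.094,-.094):print(L,c(proj(S,[*(np.array([.521,.051])+L*e),.168])))
for L in(-.03,.03):
  for w in(-.016,.016):print(L,w,c(proj(S,[*(np.array([.521,.051])+L*e+w*np.array([-e[1],e[0]])),.16])))
im=cv2.cvtColor(S['pixels'],cv2.COLOR_RGB2GRAY)
for v in (151,152,153,154,155,156,157):print(v,im[v,238:270])
for u in(246,262,264):print(u,im[145:165,u])
```

```text
0.143 (np.float64(535.5), np.float64(267.7)) (np.float64(536.3), np.float64(268.8))
0.16 (np.float64(534.7), np.float64(239.2)) (np.float64(535.5), np.float64(240.3))
0.165 (np.float64(534.4), np.float64(230.7)) (np.float64(535.3), np.float64(231.7))
0.175 (np.float64(533.9), np.float64(213.5)) (np.float64(534.8), np.float64(214.6))
-0.03 (np.float64(466.8), np.float64(221.7))
0.03 (np.float64(603.7), np.float64(231.6))
0.094 (np.float64(751.1), np.float64(242.3))
-0.094 (np.float64(322.3), np.float64(211.2))
-0.03 -0.016 (np.float64(462.2), np.float64(260.0))
-0.03 0.016 (np.float64(472.8), np.float64(211.0))
0.03 -0.016 (np.float64(599.6), np.float64(270.1))
0.03 0.016 (np.float64(607.9), np.float64(220.7))
151 [120 111 103 102 114 132 143 148 151 151 139 118  92  70  60  58  58  59
  68  76  82  82  84  90 104 132 155 155 139 125 118 118]
152 [147 135 120 109 107 112 118 120 124 125 119 106  87  69  59  58  57  60
  68  79  82  83  85  89 100 123 147 147 127 109 106 105]
153 [166 158 147 133 118 105  97  97  97  98  96  90  81  69  61  58  58  60
  69  81  82  82  85  90  96 110 127 127 111  99  97  98]
154 [172 170 165 156 141 113  95  92  91  91  87  83  80  70  61  57  58  62
  68  81  84  84  85  88  92  98 105 105  99  97 101 106]
155 [173 173 172 167 152 124  98  91  90  90  87  82  80  73  64  60  59  62
  70  83  85  84  86  88  92  92  93  95 102 115 124 135]
156 [174 174 173 171 157 132 110 101  99  98  95  89  87  81  75  72  71  71
  76  85  87  85  86  89  90  91  91  99 119 141 152 158]
157 [174 173 174 172 164 149 134 127 124 124 121 116 114 110 105 101  99  97
  97  98  95  92  92  93  94  94  96 108 135 158 167 170]
246 [142 138 131 138 153 161 151 124  97  91  90  99 124 155 171 174 174 174
 174 174]
262 [152 135 120 106 101 105 104 100  96  92  92  90  94 116 149 166 168 159
 145 132]
264 [170 168 161 151 147 154 155 147 127 105  93  91  96 114 144 161 161 146
 130 124]
```

The wrench block is centred over the tap: its front edge spans u = 243–266, as predicted, and it is level. Next I descend slowly, watching the force.

```bash
python3 -m inch '[{"rot":[0.001,-0.001,0],"offset":[-0.6,0,4],"claw":0.2},{"rot":[0.001,-0.001,0],"offset":[-0.6,0,8],"claw":0.2},{"rot":[0.001,-0.001,0],"offset":[-0.6,0,12],"claw":0.2},{"rot":[0.001,-0.001,0],"offset":[-0.6,0,16],"claw":0.2},{"rot":[0.001,-0.001,0],"offset":[-0.6,0,20],"claw":0.2}]'; python3 g.py 0.5213 0.0516 0.159 -124
python3 -m inch '[{"rot":[0,0,0],"offset":[0,0,1],"claw":0.2},{"rot":[0,0,0],"offset":[0,0,2],"claw":0.2},{"rot":[0,0,0],"offset":[0,0,3],"claw":0.2},{"rot":[0,0,0],"offset":[0,0,4],"claw":0.2},{"rot":[0,0,0],"offset":[0,0,5],"claw":0.2}]'; python3 g.py 0.5213 0.0516 0.159 -124
```

```text
clock: 6.9
eef_pos: [0.5212, 0.0517, 0.1764]
orientation: [-3.141, 0.001, -2.164]
force: [0.6, -0.2, -3.2]
gripper_width: 0.363
t 6.9 pos [0.5212 0.0517 0.1764] az -124.0 tilt [0.0013 0.0002] q6 -149.6
off [-0.  -0.1 17.4] rv [-0.001   0.0009  0.0006] F [ 0.6 -0.2 -3.2] M [-0.05  0.01  0.01] w 0.363
clock: 7.4
eef_pos: [0.5213, 0.0516, 0.1718]
orientation: [-3.14, 0.001, -2.164]
force: [0.4, 0.7, -1.5]
gripper_width: 0.362
t 7.4 pos [0.5213 0.0516 0.1718] az -124.0 tilt [0.0016 0.0002] q6 -149.6
off [ 0.1 -0.  12.8] rv [-0.0012  0.0011  0.0006] F [ 0.4  0.7 -1.5] M [-0.04  0.05 -0.05] w 0.362
```

```bash
python3 -m inch '[{"rot":[0,0,0],"offset":[0,0,0.6],"claw":0.2},{"rot":[0,0,0],"offset":[0,0,1.2],"claw":0.2},{"rot":[0,0,0],"offset":[0,0,1.8],"claw":0.2},{"rot":[0,0,0],"offset":[0,0,2.4],"claw":0.2},{"rot":[0,0,0],"offset":[0,0,3],"claw":0.2}]'; python3 g.py 0.5213 0.0516 0.159 -124
```

```text
clock: 7.9
eef_pos: [0.5216, 0.0517, 0.1692]
orientation: [-3.14, 0.002, -2.164]
force: [1.1, 1.3, 3.4]
gripper_width: 0.364
t 7.9 pos [0.5216 0.0517 0.1692] az -124.0 tilt [0.0025 0.0004] q6 -149.6
off [ 0.3  0.2 10.2] rv [-0.0019  0.0018  0.0007] F [1.1 1.3 3.4] M [ 0.26 -0.12  0.02] w 0.364
```

```bash
python3 -m inch '[{"rot":[0,0,0.02],"offset":[0,0,0.5],"claw":0.2},{"rot":[0,0,0.04],"offset":[0,0,0.5],"claw":0.2},{"rot":[0,0,0.06],"offset":[0,0,0.5],"claw":0.2},{"rot":[0,0,0.08],"offset":[0,0,0.5],"claw":0.2},{"rot":[0,0,0.08],"offset":[0,0,0.5],"claw":0.2}]'; python3 g.py 0.5213 0.0516 0.159 -124
python3 -m inch '[{"rot":[0,0,-0.04],"offset":[0,0,0],"claw":0.2},{"rot":[0,0,-0.08],"offset":[0,0,0],"claw":0.2},{"rot":[0,0,-0.12],"offset":[0,0,0],"claw":0.2},{"rot":[0,0,-0.16],"offset":[0,0,0],"claw":0.2},{"rot":[0,0,-0.16],"offset":[0,0,0],"claw":0.2}]'; python3 g.py 0.5213 0.0516 0.159 -124
```

```text
clock: 8.4
eef_pos: [0.5219, 0.052, 0.1687]
orientation: [-3.14, 0.003, -2.245]
force: [3.7, 4.4, 4.9]
gripper_width: 0.362
t 8.4 pos [0.5219 0.052  0.1687] az -128.6 tilt [0.0031 0.001 ] q6 -144.9
off [0.7 0.2 9.7] rv [-0.0019  0.0026 -0.0808] F [3.7 4.4 4.9] M [ 1.02 -0.63  0.12] w 0.362
clock: 8.9
eef_pos: [0.5223, 0.0514, 0.1686]
orientation: [-3.138, 0.002, -2.084]
force: [4.9, 1.0, 3.0]
gripper_width: 0.359
t 8.9 pos [0.5223 0.0514 0.1686] az -119.4 tilt [ 0.0036 -0.0001] q6 -154.2
off [0.3 1.  9.6] rv [-0.0031  0.0018  0.0807] F [4.9 1.  3. ] M [ 0.38 -1.04 -0.09] w 0.359
```

```bash
python3 g.py 0.5232 0.0523 0.1681 -124
```

```text
t 8.9 pos [0.5223 0.0514 0.1686] az -119.4 tilt [ 0.0036 -0.0001] q6 -154.2
off [-1.2 -0.4  0.6] rv [-0.0031  0.0018  0.0807] F [4.9 1.  3. ] M [ 0.38 -1.04 -0.09] w 0.359
```

```bash
python3 -m inch '[{"rot":[0,0,0.02],"offset":[-0.5,-0.3,0],"claw":0.2},{"rot":[0,0,0.04],"offset":[-1,-0.6,0],"claw":0.2},{"rot":[0,0,0.06],"offset":[-1.4,-1,0],"claw":0.2},{"rot":[0,0,0.08],"offset":[-1.4,-1,0.5],"claw":0.2},{"rot":[0,0,0.08],"offset":[-1.4,-1,1],"claw":0.2}]'; python3 g.py 0.5232 0.0523 0.159 -124
```

```text
clock: 9.4
eef_pos: [0.5227, 0.0523, 0.1669]
orientation: [-3.141, 0.0, -2.165]
force: [2.4, -0.9, -1.3]
gripper_width: 0.362
t 9.4 pos [0.5227 0.0523 0.1669] az -124.0 tilt [0.0008 0.    ] q6 -149.4
off [-0.3 -0.4  7.9] rv [-0.0007  0.0005 -0.0006] F [ 2.4 -0.9 -1.3] M [-0.08 -0.56 -0.06] w 0.362
```

```bash
python3 -m inch '[{"rot":[0,0,0],"offset":[-0.1,-0.4,0.6],"claw":0.2},{"rot":[0,0,0],"offset":[-0.1,-0.4,1.2],"claw":0.2},{"rot":[0,0,0],"offset":[-0.1,-0.4,1.8],"claw":0.2},{"rot":[0,0,0],"offset":[-0.1,-0.4,2.4],"claw":0.2},{"rot":[0,0,0],"offset":[-0.1,-0.4,3],"claw":0.2}]'; python3 g.py 0.5232 0.0523 0.159 -124
```

```text
clock: 9.9
eef_pos: [0.523, 0.0522, 0.1641]
orientation: [-3.141, 0.001, -2.164]
force: [1.2, -0.3, -2.0]
gripper_width: 0.361
t 9.9 pos [0.523  0.0522 0.1641] az -124.0 tilt [0.001  0.0002] q6 -149.5
off [-0.1 -0.1  5.1] rv [-0.0007  0.0007  0.0006] F [ 1.2 -0.3 -2. ] M [ 0.01 -0.12 -0.01] w 0.361
```

Going in freely. I'll continue down to the shoulder.

```bash
python3 -m inch '[{"rot":[0,0,0],"offset":[-0.1,-0.2,0.8],"claw":0.2},{"rot":[0,0,0],"offset":[-0.1,-0.2,1.6],"claw":0.2},{"rot":[0,0,0],"offset":[-0.1,-0.2,2.4],"claw":0.2},{"rot":[0,0,0],"offset":[-0.1,-0.2,3.2],"claw":0.2},{"rot":[0,0,0],"offset":[-0.1,-0.2,4],"claw":0.2}]'; python3 g.py 0.5232 0.0523 0.159 -124
python3 -m inch '[{"rot":[0,0,0],"offset":[0,0,0.6],"claw":0.2},{"rot":[0,0,0],"offset":[0,0,1.2],"claw":0.2},{"rot":[0,0,0],"offset":[0,0,1.8],"claw":0.2},{"rot":[0,0,0],"offset":[0,0,2.4],"claw":0.2},{"rot":[0,0,0],"offset":[0,0,3],"claw":0.2}]'; python3 g.py 0.5232 0.0523 0.159 -124
```

```text
clock: 10.4
eef_pos: [0.5233, 0.0522, 0.1602]
orientation: [-3.141, 0.001, -2.164]
force: [-0.3, -0.1, -3.8]
gripper_width: 0.362
t 10.4 pos [0.5233 0.0522 0.1602] az -124.0 tilt [0.0012 0.0002] q6 -149.5
off [0.  0.2 1.2] rv [-0.0009  0.0009  0.0006] F [-0.3 -0.1 -3.8] M [-0.01  0.02 -0.  ] w 0.362
clock: 10.9
eef_pos: [0.5235, 0.0522, 0.1573]
orientation: [-3.14, 0.001, -2.164]
force: [-0.7, -0.4, 3.7]
gripper_width: 0.361
t 10.9 pos [0.5235 0.0522 0.1573] az -124.0 tilt [0.0016 0.0002] q6 -149.5
off [ 0.1  0.3 -1.7] rv [-0.0012  0.001   0.0006] F [-0.7 -0.4  3.7] M [-0.01  0.25 -0.  ] w 0.361
```

```bash
python3 -m inch '[{"rot":[0,0,0],"offset":[0,0,-0.5],"claw":0.2},{"rot":[0,0,0.05],"offset":[0,0,-0.5],"claw":0.2},{"rot":[0,0,0.1],"offset":[0,0,-0.5],"claw":0.2},{"rot":[0,0,0.15],"offset":[0,0,-0.4],"claw":0.2},{"rot":[0,0,0.2],"offset":[0,0,-0.4],"claw":0.2}]' 30; python3 g.py 0.5232 0.0523 0.157 -124
python3 -m inch '[{"rot":[0,0,0.05],"offset":[0,0,0],"claw":0.2},{"rot":[0,0,0.1],"offset":[0,0,0],"claw":0.2},{"rot":[0,0,0.15],"offset":[0,0,0.1],"claw":0.2},{"rot":[0,0,0.2],"offset":[0,0,0.1],"claw":0.2},{"rot":[0,0,0.25],"offset":[0,0,0.1],"claw":0.2}]'; python3 g.py 0.5232 0.0523 0.157 -124
```

```text
clock: 11.4
eef_pos: [0.5234, 0.0523, 0.1577]
orientation: [-3.141, 0.001, -2.365]
force: [-1.0, -0.2, -2.4]
gripper_width: 0.361
t 11.4 pos [0.5234 0.0523 0.1577] az -135.5 tilt [0.0014 0.0003] q6 -137.9
off [0.1 0.2 0.7] rv [-0.0008  0.0011 -0.2012] F [-1.  -0.2 -2.4] M [0.08 0.08 0.22] w 0.361
clock: 11.9
eef_pos: [0.5233, 0.0523, 0.1576]
orientation: [-3.141, 0.001, -2.615]
force: [-0.2, 0.1, -1.9]
gripper_width: 0.361
t 11.9 pos [0.5233 0.0523 0.1576] az -149.9 tilt [0.0012 0.0002] q6 -123.6
off [0.1 0.1 0.6] rv [-0.0007  0.0011 -0.4512] F [-0.2  0.1 -1.9] M [0.02 0.17 0.19] w 0.361
```

```bash
python3 -m inch '[{"rot":[0,0,0.14],"offset":[0,0,0.1],"claw":0.2},{"rot":[0,0,0.28],"offset":[0,0,0.2],"claw":0.2},{"rot":[0,0,0.42],"offset":[0,0,0.2],"claw":0.2},{"rot":[0,0,0.56],"offset":[0,0,0.3],"claw":0.2},{"rot":[0,0,0.7],"offset":[0,0,0.4],"claw":0.2}]'; python3 g.py 0.5232 0.0523 0.157 50
python3 -m inch '[{"rot":[0,0,0.14],"offset":[0,0,0.1],"claw":0.2},{"rot":[0,0,0.28],"offset":[0,0,0.2],"claw":0.2},{"rot":[0,0,0.42],"offset":[0,0,0.2],"claw":0.2},{"rot":[0,0,0.56],"offset":[0,0,0.3],"claw":0.2},{"rot":[0,0,0.7],"offset":[0,0,0.4],"claw":0.2}]'; python3 g.py 0.5232 0.0523 0.157 50
```

```text
clock: 12.4
eef_pos: [0.5232, 0.0522, 0.1572]
orientation: [3.141, 0.001, 2.964]
force: [-1.9, -1.0, 0.0]
gripper_width: 0.361
t 12.4 pos [0.5232 0.0522 0.1572] az 169.8 tilt [0.001  0.0001] q6 -83.3
off [0.  0.1 0.2] rv [1.2000e-03 3.0000e-04 2.0914e+00] F [-1.9 -1.   0. ] M [-0.04  0.34  0.22] w 0.361
clock: 12.9
eef_pos: [0.523, 0.0523, 0.1569]
orientation: [3.141, 0.0, 2.264]
force: [-2.5, -0.3, 0.2]
gripper_width: 0.362
t 12.9 pos [0.523  0.0523 0.1569] az 129.7 tilt [0.0008 0.0002] q6 -43.2
off [-0.1  0.1 -0.1] rv [ 8.0000e-04 -2.0000e-04  1.3915e+00] F [-2.5 -0.3  0.2] M [0.11 0.49 0.18] w 0.362
```

```bash
python3 -m inch '[{"rot":[0,0,0.14],"offset":[0.2,-0.2,0],"claw":0.2},{"rot":[0,0,0.28],"offset":[0.2,-0.2,0.1],"claw":0.2},{"rot":[0,0,0.42],"offset":[0.2,-0.2,0.1],"claw":0.2},{"rot":[0,0,0.56],"offset":[0.2,-0.2,0.2],"claw":0.2},{"rot":[0,0,0.7],"offset":[0.2,-0.2,0.2],"claw":0.2}]'; python3 g.py 0.5232 0.0523 0.157 50
python3 -m inch '[{"rot":[0,0,0.14],"offset":[0,0,0.1],"claw":0.2},{"rot":[0,0,0.28],"offset":[0,0,0.2],"claw":0.2},{"rot":[0,0,0.42],"offset":[0,0,0.2],"claw":0.2},{"rot":[0,0,0.56],"offset":[0,0,0.3],"claw":0.2},{"rot":[0,0,0.69],"offset":[0,0,0.3],"claw":0.2}]'; python3 g.py 0.5232 0.0523 0.157 50
```

```text
clock: 13.4
eef_pos: [0.5229, 0.0524, 0.1566]
orientation: [3.141, -0.001, 1.564]
force: [-1.1, 0.7, -2.5]
gripper_width: 0.362
t 13.4 pos [0.5229 0.0524 0.1566] az 89.6 tilt [0.001  0.0006] q6 -3.1
off [-0.1  0.3 -0.4] rv [ 0.0008 -0.0009  0.6916] F [-1.1  0.7 -2.5] M [0.21 0.24 0.15] w 0.362
clock: 13.9
eef_pos: [0.5229, 0.0526, 0.1563]
orientation: [3.141, -0.001, 0.874]
force: [-0.8, 2.0, -3.6]
gripper_width: 0.36
t 13.9 pos [0.5229 0.0526 0.1563] az 50.1 tilt [0.0011 0.0009] q6 36.5
off [-0.1  0.4 -0.7] rv [ 0.0002 -0.0014  0.0018] F [-0.8  2.  -3.6] M [0.4  0.18 0.26] w 0.36
```

Half turn forward is done (az 50, turning moment about 0.2 N m). Now a quarter turn back plus the play.

```bash
python3 -m inch '[{"rot":[0,0,-0.1],"offset":[0,0,0],"claw":0.2},{"rot":[0,0,-0.2],"offset":[0,0,0],"claw":0.2},{"rot":[0,0,-0.34],"offset":[0,0,0],"claw":0.2},{"rot":[0,0,-0.48],"offset":[0,0,-0.1],"claw":0.2},{"rot":[0,0,-0.6],"offset":[0,0,-0.2],"claw":0.2}]'; python3 g.py 0.5232 0.0523 0.157 50
python3 -m inch '[{"rot":[0,0,-0.12],"offset":[0,0,0],"claw":0.2},{"rot":[0,0,-0.24],"offset":[0,0,-0.1],"claw":0.2},{"rot":[0,0,-0.36],"offset":[0,0,-0.2],"claw":0.2},{"rot":[0,0,-0.48],"offset":[0,0,-0.2],"claw":0.2},{"rot":[0,0,-0.6],"offset":[0,0,-0.3],"claw":0.2}]'; python3 g.py 0.5232 0.0523 0.157 50
python3 -m inch '[{"rot":[0,0,-0.12],"offset":[0,0,0],"claw":0.2},{"rot":[0,0,-0.24],"offset":[0,0,-0.1],"claw":0.2},{"rot":[0,0,-0.36],"offset":[0,0,-0.2],"claw":0.2},{"rot":[0,0,-0.48],"offset":[0,0,-0.2],"claw":0.2},{"rot":[0,0,-0.56],"offset":[0,0,-0.3],"claw":0.2}]'; python3 g.py 0.5232 0.0523 0.157 50
```

```text
clock: 14.4
eef_pos: [0.523, 0.0524, 0.1564]
orientation: [3.141, -0.001, 1.485]
force: [-0.5, 1.4, -4.2]
gripper_width: 0.36
t 14.4 pos [0.523  0.0524 0.1564] az 85.1 tilt [0.0011 0.0007] q6 1.5
off [-0.1  0.3 -0.6] rv [ 0.0007 -0.0011  0.6125] F [-0.5  1.4 -4.2] M [ 0.25  0.1  -0.16] w 0.36
clock: 14.9
eef_pos: [0.523, 0.0523, 0.1567]
orientation: [3.14, 0.0, 2.084]
force: [-0.1, 0.6, -2.8]
gripper_width: 0.363
t 14.9 pos [0.523  0.0523 0.1567] az 119.4 tilt [0.001  0.0005] q6 -32.9
off [-0.1  0.2 -0.3] rv [ 1.0000e-03 -6.0000e-04  1.2117e+00] F [-0.1  0.6 -2.8] M [ 0.1   0.21 -0.11] w 0.363
clock: 15.4
eef_pos: [0.5231, 0.0522, 0.157]
orientation: [3.141, 0.001, 2.644]
force: [0.3, 0.4, -4.3]
gripper_width: 0.36
t 15.4 pos [0.5231 0.0522 0.157 ] az 151.5 tilt [0.0011 0.0002] q6 -64.9
off [-0.1  0.1 -0. ] rv [ 1.3000e-03 -0.0000e+00  1.7713e+00] F [ 0.3  0.4 -4.3] M [-0.02  0.01 -0.17] w 0.36
```

```bash
python3 -m inch '[{"rot":[0,0,0.1],"offset":[0,0,0],"claw":0.2},{"rot":[0,0,0.2],"offset":[0,0,0],"claw":0.2},{"rot":[0,0,0.34],"offset":[0,0,0],"claw":0.2},{"rot":[0,0,0.48],"offset":[0,0,0.1],"claw":0.2},{"rot":[0,0,0.6],"offset":[0,0,0.2],"claw":0.2}]'; python3 g.py 0.523 0.0523 0.157 -29
python3 -m inch '[{"rot":[0,0,0.14],"offset":[0,0,0.1],"claw":0.2},{"rot":[0,0,0.28],"offset":[0,0,0.2],"claw":0.2},{"rot":[0,0,0.42],"offset":[0,0,0.2],"claw":0.2},{"rot":[0,0,0.56],"offset":[0,0,0.3],"claw":0.2},{"rot":[0,0,0.7],"offset":[0,0,0.4],"claw":0.2}]'; python3 g.py 0.523 0.0523 0.157 -29
python3 -m inch '[{"rot":[0,0,0.14],"offset":[0,0,0.1],"claw":0.2},{"rot":[0,0,0.28],"offset":[0,0,0.2],"claw":0.2},{"rot":[0,0,0.42],"offset":[0,0,0.2],"claw":0.2},{"rot":[0,0,0.56],"offset":[0,0,0.3],"claw":0.2},{"rot":[0,0,0.7],"offset":[0,0,0.4],"claw":0.2}]'; python3 g.py 0.523 0.0523 0.157 -29
```

```text
clock: 15.9
eef_pos: [0.523, 0.0523, 0.1568]
orientation: [3.141, 0.0, 2.034]
force: [-0.8, 1.0, -3.3]
gripper_width: 0.364
t 15.9 pos [0.523  0.0523 0.1568] az 116.6 tilt [0.001  0.0003] q6 -30.0
off [-0.   0.  -0.2] rv [ 6.0000e-04 -1.2000e-03  2.5404e+00] F [-0.8  1.  -3.3] M [0.07 0.21 0.21] w 0.364
clock: 16.4
eef_pos: [0.5229, 0.0525, 0.1565]
orientation: [3.141, -0.001, 1.334]
force: [-1.3, 2.3, -0.7]
gripper_width: 0.369
t 16.4 pos [0.5229 0.0525 0.1565] az 76.4 tilt [0.0011 0.0007] q6 10.1
off [-0.1  0.1 -0.5] rv [-2.0000e-04 -1.4000e-03  1.8404e+00] F [-1.3  2.3 -0.7] M [0.25 0.25 0.22] w 0.369
clock: 16.9
eef_pos: [0.523, 0.0526, 0.1561]
orientation: [-3.142, -0.002, 0.634]
force: [-0.3, 1.7, -1.0]
gripper_width: 0.366
t 16.9 pos [0.523  0.0526 0.1561] az 36.3 tilt [0.0012 0.001 ] q6 50.2
off [-0.2  0.2 -0.9] rv [-9.0000e-04 -1.4000e-03  1.1405e+00] F [-0.3  1.7 -1. ] M [0.48 0.22 0.19] w 0.366
```

```bash
python3 -m inch '[{"rot":[0,0,0.12],"offset":[0,0,0.1],"claw":0.2},{"rot":[0,0,0.24],"offset":[0,0,0.1],"claw":0.2},{"rot":[0,0,0.36],"offset":[0,0,0.2],"claw":0.2},{"rot":[0,0,0.48],"offset":[0,0,0.2],"claw":0.2},{"rot":[0,0,0.6],"offset":[0,0,0.3],"claw":0.2}]'; python3 g.py 0.523 0.0523 0.157 -29
python3 -m inch '[{"rot":[0,0,0.11],"offset":[0,0,0.1],"claw":0.2},{"rot":[0,0,0.22],"offset":[0,0,0.1],"claw":0.2},{"rot":[0,0,0.33],"offset":[0,0,0.2],"claw":0.2},{"rot":[0,0,0.44],"offset":[0,0,0.2],"claw":0.2},{"rot":[0,0,0.54],"offset":[0,0,0.3],"claw":0.2}]'; python3 g.py 0.523 0.0523 0.157 -29
```

```text
clock: 17.4
eef_pos: [0.5231, 0.0527, 0.1559]
orientation: [-3.141, -0.002, 0.035]
force: [-1.6, 2.4, -0.3]
gripper_width: 0.366
t 17.4 pos [0.5231 0.0527 0.1559] az 2.0 tilt [0.0015 0.0011] q6 84.5
off [-0.1  0.4 -1.1] rv [-0.0015 -0.0012  0.5414] F [-1.6  2.4 -0.3] M [0.47 0.1  0.25] w 0.366
clock: 17.9
eef_pos: [0.5233, 0.0527, 0.1556]
orientation: [-3.14, -0.001, -0.504]
force: [-0.0, 1.4, -1.4]
gripper_width: 0.367
t 17.9 pos [0.5233 0.0527 0.1556] az -28.9 tilt [0.0018 0.0011] q6 115.5
off [-0.1  0.5 -1.4] rv [-0.0018 -0.0011  0.0019] F [-0.   1.4 -1.4] M [ 0.51 -0.01  0.23] w 0.367
```

```bash
python3 -m inch '[{"rot":[0,0,-0.1],"offset":[0,0,0],"claw":0.2},{"rot":[0,0,-0.2],"offset":[0,0,0],"claw":0.2},{"rot":[0,0,-0.34],"offset":[0,0,0],"claw":0.2},{"rot":[0,0,-0.48],"offset":[0,0,-0.1],"claw":0.2},{"rot":[0,0,-0.6],"offset":[0,0,-0.2],"claw":0.2}]'; python3 g.py 0.5232 0.0523 0.157 50
python3 -m inch '[{"rot":[0,0,-0.12],"offset":[0,0,0],"claw":0.2},{"rot":[0,0,-0.24],"offset":[0,0,-0.1],"claw":0.2},{"rot":[0,0,-0.36],"offset":[0,0,-0.2],"claw":0.2},{"rot":[0,0,-0.48],"offset":[0,0,-0.2],"claw":0.2},{"rot":[0,0,-0.6],"offset":[0,0,-0.3],"claw":0.2}]'; python3 g.py 0.5232 0.0523 0.157 50
python3 -m inch '[{"rot":[0,0,-0.12],"offset":[0,0,0],"claw":0.2},{"rot":[0,0,-0.24],"offset":[0,0,-0.1],"claw":0.2},{"rot":[0,0,-0.36],"offset":[0,0,-0.2],"claw":0.2},{"rot":[0,0,-0.46],"offset":[0,0,-0.2],"claw":0.2},{"rot":[0,0,-0.46],"offset":[0,0,-0.2],"claw":0.2}]'; python3 g.py 0.5232 0.0523 0.157 50
```

```text
clock: 18.4
eef_pos: [0.5232, 0.0527, 0.1557]
orientation: [-3.141, -0.002, 0.105]
force: [0.7, 2.9, -3.2]
gripper_width: 0.36
t 18.4 pos [0.5232 0.0527 0.1557] az 6.0 tilt [0.0015 0.0012] q6 80.5
off [ 0.   0.4 -1.3] rv [-4.000e-04 -1.900e-03 -7.674e-01] F [ 0.7  2.9 -3.2] M [ 0.58 -0.03 -0.13] w 0.36
clock: 18.9
eef_pos: [0.523, 0.0526, 0.156]
orientation: [-3.142, -0.002, 0.705]
force: [-0.4, 1.9, -2.2]
gripper_width: 0.366
t 18.9 pos [0.523  0.0526 0.156 ] az 40.4 tilt [0.0012 0.0011] q6 46.2
off [-0.1  0.3 -1. ] rv [ 1.000e-04 -1.600e-03 -1.681e-01] F [-0.4  1.9 -2.2] M [ 0.46  0.12 -0.12] w 0.366
clock: 19.4
eef_pos: [0.523, 0.0525, 0.1562]
orientation: [3.141, -0.001, 1.161]
force: [-2.1, 1.6, -2.2]
gripper_width: 0.362
t 19.4 pos [0.523  0.0525 0.1562] az 66.5 tilt [0.0011 0.0008] q6 20.0
off [-0.1  0.3 -0.8] rv [ 0.0005 -0.0013  0.2885] F [-2.1  1.6 -2.2] M [ 0.41  0.3  -0.01] w 0.362
```

```bash
python3 -m inch '[{"rot":[0,0,0.1],"offset":[0,0,0],"claw":0.2},{"rot":[0,0,0.2],"offset":[0,0,0],"claw":0.2},{"rot":[0,0,0.34],"offset":[0,0,0],"claw":0.2},{"rot":[0,0,0.48],"offset":[0,0,0.1],"claw":0.2},{"rot":[0,0,0.6],"offset":[0,0,0.2],"claw":0.2}]' 25; python3 g.py 0.523 0.0523 0.157 -55
python3 -m inch '[{"rot":[0,0,0.14],"offset":[0,0,0.1],"claw":0.2},{"rot":[0,0,0.28],"offset":[0,0,0.2],"claw":0.2},{"rot":[0,0,0.42],"offset":[0,0,0.2],"claw":0.2},{"rot":[0,0,0.56],"offset":[0,0,0.3],"claw":0.2},{"rot":[0,0,0.7],"offset":[0,0,0.4],"claw":0.2}]'; python3 g.py 0.523 0.0523 0.157 -55
python3 -m inch '[{"rot":[0,0,0.1],"offset":[0,0,0.1],"claw":0.2},{"rot":[0,0,0.2],"offset":[0,0,0.1],"claw":0.2},{"rot":[0,0,0.3],"offset":[0,0,0.2],"claw":0.2},{"rot":[0,0,0.4],"offset":[0,0,0.2],"claw":0.2},{"rot":[0,0,0.5],"offset":[0,0,0.3],"claw":0.2}]'; python3 g.py 0.523 0.0523 0.157 -55
```

```text
clock: 19.9
eef_pos: [0.523, 0.0526, 0.1559]
orientation: [-3.141, -0.002, 0.551]
force: [-1.3, 3.0, -1.2]
gripper_width: 0.363
t 19.9 pos [0.523  0.0526 0.1559] az 31.6 tilt [0.0012 0.001 ] q6 55.0
off [-0.2  0.3 -1.1] rv [-1.3000e-03 -1.1000e-03  1.5111e+00] F [-1.3  3.  -1.2] M [0.65 0.18 0.32] w 0.363
clock: 20.4
eef_pos: [0.5232, 0.0527, 0.1556]
orientation: [-3.14, -0.001, -0.149]
force: [0.0, 3.2, -2.1]
gripper_width: 0.364
t 20.4 pos [0.5232 0.0527 0.1556] az -8.5 tilt [0.0016 0.0011] q6 95.1
off [-0.1  0.4 -1.4] rv [-1.80e-03 -8.00e-04  8.11e-01] F [ 0.   3.2 -2.1] M [0.62 0.04 0.24] w 0.364
clock: 20.9
eef_pos: [0.5233, 0.0526, 0.1553]
orientation: [-3.14, -0.001, -0.647]
force: [-0.2, 2.5, -1.7]
gripper_width: 0.367
t 20.9 pos [0.5233 0.0526 0.1553] az -37.1 tilt [0.0018 0.001 ] q6 123.7
off [-0.1  0.5 -1.7] rv [-0.002  -0.0005  0.3126] F [-0.2  2.5 -1.7] M [ 0.59 -0.03  0.22] w 0.367
```

```bash
python3 -m inch '[{"rot":[0,0,0.05],"offset":[0,0,0],"claw":0.2},{"rot":[0,0,0.1],"offset":[0,0,0],"claw":0.2},{"rot":[0,0,0.15],"offset":[0,0,0.1],"claw":0.2},{"rot":[0,0,0.2],"offset":[0,0,0.1],"claw":0.2},{"rot":[0,0,0.25],"offset":[0,0,0.1],"claw":0.2}]'; python3 g.py 0.523 0.0523 0.157 -55
python3 -m inch '[{"rot":[0,0,0.03],"offset":[0,0,0],"claw":0.2},{"rot":[0,0,0.05],"offset":[0,0,0],"claw":0.2},{"rot":[0,0,0.07],"offset":[0,0,0],"claw":0.2},{"rot":[0,0,0.09],"offset":[0,0,0],"claw":0.2},{"rot":[0,0,0.11],"offset":[0,0,0.1],"claw":0.2}]'; python3 g.py 0.523 0.0523 0.157 -55
python3 -m inch '[{"rot":[0,0,0.02],"offset":[0,0,0],"claw":0.2},{"rot":[0,0,0.04],"offset":[0,0,0],"claw":0.2},{"rot":[0,0,0.06],"offset":[0,0,0],"claw":0.2},{"rot":[0,0,0.08],"offset":[0,0,0],"claw":0.2},{"rot":[0,0,0.1],"offset":[0,0,0.1],"claw":0.2}]'; python3 g.py 0.523 0.0523 0.157 -55
```

```text
clock: 21.4
eef_pos: [0.5234, 0.0526, 0.1553]
orientation: [-3.139, -0.0, -0.895]
force: [0.7, 3.5, -1.2]
gripper_width: 0.36
t 21.4 pos [0.5234 0.0526 0.1553] az -51.3 tilt [0.002 0.001] q6 137.9
off [ 0.   0.5 -1.7] rv [-0.0022 -0.0004  0.0647] F [ 0.7  3.5 -1.2] M [ 0.57 -0.15  0.23] w 0.36
clock: 21.9
eef_pos: [0.5233, 0.0525, 0.1552]
orientation: [-3.14, -0.0, -1.002]
force: [1.4, 5.7, -1.7]
gripper_width: 0.36
t 21.9 pos [0.5233 0.0525 0.1552] az -57.4 tilt [0.0019 0.0008] q6 144.0
off [ 0.   0.4 -1.8] rv [-0.002  -0.0003 -0.0422] F [ 1.4  5.7 -1.7] M [ 1.09 -0.33  0.25] w 0.36
clock: 22.4
eef_pos: [0.5234, 0.0525, 0.1551]
orientation: [-3.139, -0.0, -1.102]
force: [1.4, 4.8, -1.8]
gripper_width: 0.366
t 22.4 pos [0.5234 0.0525 0.1551] az -63.1 tilt [0.0019 0.0008] q6 149.7
off [ 0.   0.4 -1.9] rv [-0.0021 -0.0003 -0.1422] F [ 1.4  4.8 -1.8] M [ 1.09 -0.27  0.23] w 0.366
```

```bash
python3 -m inch '[{"rot":[0,0,0.02],"offset":[-0.3,-0.1,0],"claw":0.2},{"rot":[0,0,0.04],"offset":[-0.3,-0.1,0],"claw":0.2},{"rot":[0,0,0.06],"offset":[-0.3,-0.1,0],"claw":0.2},{"rot":[0,0,0.07],"offset":[-0.3,-0.1,0],"claw":0.2},{"rot":[0,0,0.08],"offset":[-0.3,-0.1,0],"claw":0.2}]'; python3 g.py 0.523 0.0523 0.157 -55
python3 -m inch '[{"rot":[0,0,0.02],"offset":[0,0,0],"claw":0.2},{"rot":[0,0,0.04],"offset":[0,0,0],"claw":0.2},{"rot":[0,0,0.06],"offset":[0,0,0],"claw":0.2},{"rot":[0,0,0.07],"offset":[0,0,0],"claw":0.2},{"rot":[0,0,0.08],"offset":[0,0,0.1],"claw":0.2}]'; python3 g.py 0.523 0.0523 0.157 -55
```

```text
clock: 22.9
eef_pos: [0.5233, 0.0525, 0.1551]
orientation: [-3.14, -0.001, -1.181]
force: [3.8, 4.5, -1.3]
gripper_width: 0.36
t 22.9 pos [0.5233 0.0525 0.1551] az -67.7 tilt [0.0019 0.0003] q6 154.3
off [ 0.1  0.4 -1.9] rv [-0.0018 -0.0007 -0.2213] F [ 3.8  4.5 -1.3] M [ 0.78 -0.63  0.23] w 0.36
clock: 23.4
eef_pos: [0.5233, 0.0525, 0.155]
orientation: [-3.14, -0.0, -1.262]
force: [2.2, 3.5, -0.8]
gripper_width: 0.359
t 23.4 pos [0.5233 0.0525 0.155 ] az -72.3 tilt [0.0019 0.0002] q6 158.9
off [ 0.1  0.4 -2. ] rv [-0.0018 -0.0007 -0.3019] F [ 2.2  3.5 -0.8] M [ 0.71 -0.7   0.17] w 0.359
```

```bash
python3 -m inch '[{"rot":[0,0,0.02],"offset":[0,0,0],"claw":0.2},{"rot":[0,0,0.04],"offset":[0,0,0],"claw":0.2},{"rot":[0,0,0.06],"offset":[0,0,0],"claw":0.2},{"rot":[0,0,0.07],"offset":[0,0,0],"claw":0.2},{"rot":[0,0,0.08],"offset":[0,0,0],"claw":0.2}]'; python3 g.py 0.523 0.0523 0.157 -55
```

```text
clock: 23.9
eef_pos: [0.5233, 0.0525, 0.155]
orientation: [-3.14, -0.0, -1.342]
force: [3.3, 3.0, -0.6]
gripper_width: 0.364
t 23.9 pos [0.5233 0.0525 0.155 ] az -76.9 tilt [0.002  0.0001] q6 163.5
off [ 0.1  0.4 -2. ] rv [-0.0019 -0.0007 -0.3822] F [ 3.3  3.  -0.6] M [ 0.77 -0.83  0.23] w 0.364
```

The joint is near its range limit, so I regrip with a half turn back in free air.

```bash
python3 -m inch '[{"rot":[0,0,0],"offset":[0,0,0],"claw":0.8},{"rot":[0,0,0],"offset":[0,0,0],"claw":0.8},{"rot":[0,0,0],"offset":[0,0,0],"claw":0.8},{"rot":[0,0,0],"offset":[0,0,0],"claw":0.8},{"rot":[0,0,0],"offset":[0,0,-4],"claw":0.8}]'; python3 g.py 0.523 0.0523 0.157 -77
python3 -m inch '[{"rot":[0,0,0],"offset":[0,0,-5],"claw":0.8},{"rot":[0,0,0],"offset":[0,0,-15],"claw":0.8},{"rot":[0,0,0],"offset":[0,0,-28],"claw":0.8},{"rot":[0,0,0],"offset":[0,0,-41],"claw":0.8},{"rot":[0,0,0],"offset":[0,0,-51],"claw":0.8}]'; python3 g.py 0.523 0.0523 0.157 -77
python3 - <<'E'
from h import *
S=snap('scene','sc4.png')
s=S['pixels'][:,:,::-1]
cv2.imwrite('pics/m4.png',cv2.resize(s[95:195,210:310],(600,600),interpolation=cv2.INTER_CUBIC))
E
```

```text
clock: 24.4
eef_pos: [0.5227, 0.0525, 0.1586]
orientation: [-3.141, 0.0, -1.341]
force: [-0.6, -0.0, 0.2]
gripper_width: 0.803
t 24.4 pos [0.5227 0.0525 0.1586] az -76.8 tilt [0.0003 0.0001] q6 163.4
off [ 0.2 -0.2  1.6] rv [-0.0003  0.      0.0033] F [-0.6 -0.   0.2] M [-0.02  0.03 -0.03] w 0.803
clock: 24.9
eef_pos: [0.5233, 0.0525, 0.2115]
orientation: [-3.139, -0.001, -1.34]
force: [-0.1, -0.2, -0.4]
gripper_width: 0.802
t 24.9 pos [0.5233 0.0525 0.2115] az -76.8 tilt [0.0029 0.0001] q6 163.4
off [ 0.1  0.5 54.5] rv [-0.0028 -0.0006  0.0035] F [-0.1 -0.2 -0.4] M [ 0.02  0.04 -0.05] w 0.802
```

View pics/m4.png

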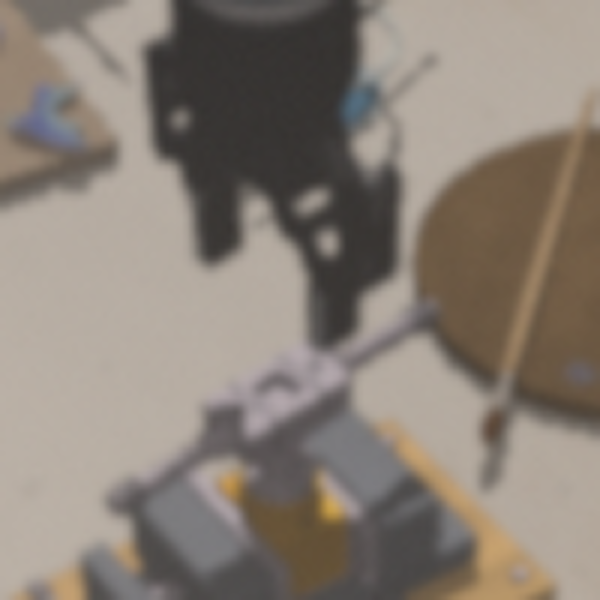

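The wrench sits level on the tap at (280,395). I'll lift a little more, turn half a turn back and come down again.

```bash
python3 -m inch '[{"rot":[0,0,0],"offset":[0,0,-12],"claw":0.75},{"rot":[0,0,-0.1],"offset":[0,0,-24],"claw":0.75},{"rot":[0,0,-0.24],"offset":[0,0,-24],"claw":0.75},{"rot":[0,0,-0.38],"offset":[0,0,-24],"claw":0.75},{"rot":[0,0,-0.52],"offset":[0,0,-24],"claw":0.75}]'
for i in 1; do python3 -m inch '[{"rot":[0,0,-0.14],"offset":[0,0,0],"claw":0.75},{"rot":[0,0,-0.28],"offset":[0,0,0],"claw":0.75},{"rot":[0,0,-0.42],"offset":[0,0,0],"claw":0.75},{"rot":[0,0,-0.56],"offset":[0,0,0],"claw":0.75},{"rot":[0,0,-0.7],"offset":[0,0,0],"claw":0.75}]'; done
python3 -m inch '[{"rot":[0,0,-0.14],"offset":[0,0,0],"claw":0.75},{"rot":[0,0,-0.28],"offset":[0,0,0],"claw":0.75},{"rot":[0,0,-0.42],"offset":[0,0,0],"claw":0.75},{"rot":[0,0,-0.56],"offset":[0,0,0],"claw":0.75},{"rot":[0,0,-0.7],"offset":[0,0,0],"claw":0.75}]'
python3 -m inch '[{"rot":[0,0,-0.14],"offset":[0,0,0],"claw":0.75},{"rot":[0,0,-0.28],"offset":[0,0,0],"claw":0.75},{"rot":[0,0,-0.42],"offset":[0,0,0],"claw":0.75},{"rot":[0,0,-0.56],"offset":[0,0,0],"claw":0.75},{"rot":[0,0,-0.7],"offset":[0,0,0],"claw":0.75}]'
python3 g.py 0.5232 0.0525 0.157 103
```

```text
clock: 25.45
eef_pos: [0.5229, 0.0525, 0.2343]
orientation: [-3.141, -0.001, -0.815]
force: [0.0, -0.6, -0.5]
gripper_width: 0.751
clock: 25.95
eef_pos: [0.5229, 0.0525, 0.2341]
orientation: [-3.141, -0.001, -0.115]
force: [0.2, -0.4, -0.2]
gripper_width: 0.749
clock: 26.45
eef_pos: [0.5229, 0.0525, 0.2342]
orientation: [3.141, -0.001, 0.585]
force: [-0.3, -0.6, 0.0]
gripper_width: 0.753
clock: 26.95
eef_pos: [0.5229, 0.0525, 0.2341]
orientation: [3.141, -0.0, 1.285]
force: [-0.3, 0.4, -0.2]
gripper_width: 0.75
t 26.95 pos [0.5229 0.0525 0.2341] az 73.6 tilt [0.001  0.0002] q6 12.9
off [ 0.   0.3 77.1] rv [ 1.000e-03 -2.000e-04 -5.124e-01] F [-0.3  0.4 -0.2] M [-0.05 -0.03 -0.07] w 0.75
```

```bash
python3 -m inch '[{"rot":[0,0,-0.14],"offset":[0,0,0],"claw":0.75},{"rot":[0,0,-0.28],"offset":[0,0,0],"claw":0.75},{"rot":[0,0,-0.42],"offset":[0,0,8],"claw":0.75},{"rot":[0,0,-0.512],"offset":[0,0.2,16],"claw":0.75},{"rot":[0,0,-0.512],"offset":[0,0.2,26],"claw":0.75}]'
python3 -m inch '[{"rot":[0,0,0],"offset":[0,0,12],"claw":0.75},{"rot":[0,0,0],"offset":[0,0,24],"claw":0.75},{"rot":[0,0,0],"offset":[0,0,36],"claw":0.75},{"rot":[0,0,0],"offset":[0,0,46],"claw":0.75},{"rot":[0,0,0],"offset":[0,0,51],"claw":0.75}]'
python3 g.py 0.5232 0.0525 0.1555 103
```

```text
clock: 27.45
eef_pos: [0.5233, 0.0525, 0.2079]
orientation: [3.14, 0.0, 1.793]
force: [0.5, -0.4, -0.6]
gripper_width: 0.75
clock: 27.95
eef_pos: [0.5229, 0.0525, 0.1556]
orientation: [-3.142, -0.0, 1.791]
force: [-0.3, 0.9, -0.3]
gripper_width: 0.75
t 27.95 pos [0.5229 0.0525 0.1556] az 102.6 tilt [-0.0001  0.0003] q6 -16.1
off [-0.1  0.3  0.1] rv [-0.     -0.0003 -0.0066] F [-0.3  0.9 -0.3] M [0.02 0.02 0.04] w 0.75
```

```bash
python3 -m inch '[{"rot":[0,0,0],"offset":[0,0,0],"claw":0.3},{"rot":[0,0,0],"offset":[0,0,0],"claw":0.2},{"rot":[0,0,0],"offset":[0,0,0],"claw":0.2},{"rot":[0,0,0],"offset":[0,0,0],"claw":0.2},{"rot":[0,0,0],"offset":[0,0,0],"claw":0.2}]' 25
python3 g.py 0.5232 0.0525 0.1555 103
```

```text
clock: 28.45
eef_pos: [0.5235, 0.0525, 0.1574]
orientation: [3.139, 0.0, 1.792]
force: [-0.0, 0.1, 3.0]
gripper_width: 0.368
t 28.45 pos [0.5235 0.0525 0.1574] az 102.6 tilt [0.0024 0.0002] q6 -16.1
off [ 0.1 -0.3  1.9] rv [ 0.0024  0.0003 -0.0061] F [-0.   0.1  3. ] M [0.21 0.1  0.04] w 0.368
```

```bash
python3 -m inch '[{"rot":[0,0,0.02],"offset":[0,0,0],"claw":0.2},{"rot":[0,0,0.04],"offset":[0,0,0],"claw":0.2},{"rot":[0,0,0.06],"offset":[0,0,0],"claw":0.2},{"rot":[0,0,0.07],"offset":[0,0,0],"claw":0.2},{"rot":[0,0,0.08],"offset":[0,0,0],"claw":0.2}]'; python3 g.py 0.5232 0.0525 0.1555 103
python3 -m inch '[{"rot":[0,0,0.02],"offset":[0,0,0],"claw":0.2},{"rot":[0,0,0.04],"offset":[0,0,0],"claw":0.2},{"rot":[0,0,0.06],"offset":[0,0,0],"claw":0.2},{"rot":[0,0,0.07],"offset":[0,0,0],"claw":0.2},{"rot":[0,0,0.08],"offset":[0,0,0],"claw":0.2}]'; python3 g.py 0.5232 0.0525 0.1555 103
```

```text
clock: 28.95
eef_pos: [0.5235, 0.0525, 0.1572]
orientation: [3.139, 0.0, 1.71]
force: [-0.2, 0.3, 4.6]
gripper_width: 0.364
t 28.95 pos [0.5235 0.0525 0.1572] az 98.0 tilt [0.0022 0.0002] q6 -11.4
off [ 0.  -0.3  1.7] rv [ 0.0022  0.0002 -0.0875] F [-0.2  0.3  4.6] M [0.23 0.11 0.25] w 0.364
clock: 29.45
eef_pos: [0.5235, 0.0525, 0.1572]
orientation: [3.139, -0.0, 1.63]
force: [-0.3, 0.8, 4.6]
gripper_width: 0.37
t 29.45 pos [0.5235 0.0525 0.1572] az 93.4 tilt [0.0022 0.0002] q6 -6.8
off [ 0.  -0.3  1.7] rv [ 0.0022  0.0002 -0.1675] F [-0.3  0.8  4.6] M [0.16 0.09 0.21] w 0.37
```

```bash
python3 -m inch '[{"rot":[0,0,0.02],"offset":[0,0,-0.5],"claw":0.2},{"rot":[0,0,0.035],"offset":[0,0,-0.5],"claw":0.2},{"rot":[0,0,0.05],"offset":[0,0,-0.5],"claw":0.2},{"rot":[0,0,0.06],"offset":[0,0,-0.5],"claw":0.2},{"rot":[0,0,0.07],"offset":[0,0,-0.5],"claw":0.2}]'; python3 g.py 0.5232 0.0525 0.1555 103
```

```text
clock: 29.95
eef_pos: [0.5234, 0.0525, 0.1573]
orientation: [3.14, -0.0, 1.561]
force: [2.2, 1.0, 0.8]
gripper_width: 0.366
t 29.95 pos [0.5234 0.0525 0.1573] az 89.4 tilt [0.0016 0.0002] q6 -2.9
off [ 0.  -0.2  1.8] rv [ 0.0016 -0.     -0.237 ] F [2.2 1.  0.8] M [ 0.21 -0.43  0.23] w 0.366
```

```bash
python3 -m inch '[{"rot":[0,0,0.02],"offset":[0,0,0],"claw":0.2},{"rot":[0,0,0.035],"offset":[0,0,0],"claw":0.2},{"rot":[0,0,0.05],"offset":[0,0,0],"claw":0.2},{"rot":[0,0,0.06],"offset":[0,0,0],"claw":0.2},{"rot":[0,0,0.07],"offset":[0,0,0],"claw":0.2}]'; python3 g.py 0.5232 0.0525 0.1555 103
```

```text
clock: 30.45
eef_pos: [0.5234, 0.0525, 0.1574]
orientation: [3.14, -0.0, 1.491]
force: [2.8, 0.4, -0.1]
gripper_width: 0.367
t 30.45 pos [0.5234 0.0525 0.1574] az 85.4 tilt [0.0017 0.0002] q6 1.1
off [-0.  -0.2  1.9] rv [ 1.700e-03 -1.000e-04 -3.067e-01] F [ 2.8  0.4 -0.1] M [ 0.16 -0.73  0.5 ] w 0.367
```

```bash
python3 -m inch '[{"rot":[0,0,0.005],"offset":[0,0,0],"claw":0.2},{"rot":[0,0,0.01],"offset":[0,0,0],"claw":0.2},{"rot":[0,0,0.01],"offset":[0,0,0],"claw":0.2},{"rot":[0,0,0.01],"offset":[0,0,0],"claw":0.2},{"rot":[0,0,0.01],"offset":[0,0,0],"claw":0.2}]'; python3 g.py 0.5232 0.0525 0.1555 103
```

```text
clock: 30.95
eef_pos: [0.5234, 0.0525, 0.1574]
orientation: [3.14, -0.0, 1.482]
force: [4.1, 1.3, -2.5]
gripper_width: 0.37
t 30.95 pos [0.5234 0.0525 0.1574] az 84.9 tilt [0.0016 0.0002] q6 1.7
off [-0.  -0.2  1.9] rv [ 1.60e-03 -1.00e-04 -3.16e-01] F [ 4.1  1.3 -2.5] M [ 0.17 -0.99  0.5 ] w 0.37
```

The moment rose to 0.5 N m and held there, against 0.2 while turning, so the collar is on the nut. I'll relax the torque within the play, then release.

```bash
python3 -m inch '[{"rot":[0,0,-0.02],"offset":[0,0,0],"claw":0.2},{"rot":[0,0,-0.05],"offset":[0,0,0],"claw":0.2},{"rot":[0,0,-0.05],"offset":[0,0,0],"claw":0.2},{"rot":[0,0,-0.05],"offset":[0,0,0],"claw":0.2},{"rot":[0,0,-0.05],"offset":[0,0,0],"claw":0.2}]'; python3 g.py 0.5232 0.0525 0.1555 103
python3 -m inch '[{"rot":[0,0,0],"offset":[0,0,0],"claw":0.8},{"rot":[0,0,0],"offset":[0,0,0],"claw":0.8},{"rot":[0,0,0],"offset":[0,0,0],"claw":0.8},{"rot":[0,0,0],"offset":[0,0,0],"claw":0.8},{"rot":[0,0,0],"offset":[0,0,-3],"claw":0.8}]'; python3 g.py 0.523 0.0523 0.157 103
python3 -m inch '[{"rot":[0,0,0],"offset":[0,0,-8],"claw":0.8},{"rot":[0,0,0],"offset":[0,0,-20],"claw":0.8},{"rot":[0,0,0],"offset":[0,0,-40],"claw":0.8},{"rot":[0,0,0],"offset":[0,0,-60],"claw":0.8},{"rot":[0,0,0],"offset":[0,0,-80],"claw":0.8}]'; python3 g.py 0.523 0.0523 0.157 103
python3 - <<'E'
from h import *
S=snap('scene','sc5.png')
s=S['pixels'][:,:,::-1]
cv2.imwrite('pics/m5.png',cv2.resize(s[95:195,210:310],(600,600),interpolation=cv2.INTER_CUBIC))
E
```

```text
clock: 31.45
eef_pos: [0.5233, 0.0525, 0.1574]
orientation: [3.14, -0.0, 1.531]
force: [5.5, 0.8, -2.8]
gripper_width: 0.367
t 31.45 pos [0.5233 0.0525 0.1574] az 87.7 tilt [0.0015 0.0002] q6 -1.2
off [ 0.  -0.2  1.9] rv [ 0.0015 -0.     -0.2664] F [ 5.5  0.8 -2.8] M [ 0.07 -1.03  0.01] w 0.367
clock: 31.95
eef_pos: [0.5229, 0.0525, 0.1602]
orientation: [3.141, -0.0, 1.532]
force: [-0.3, -0.0, -0.1]
gripper_width: 0.801
t 31.95 pos [0.5229 0.0525 0.1602] az 87.7 tilt [0.0005 0.0002] q6 -1.2
off [-0.2  0.1  3.2] rv [ 5.000e-04 -2.000e-04 -2.662e-01] F [-0.3 -0.  -0.1] M [ 0.   -0.01  0.01] w 0.801
clock: 32.45
eef_pos: [0.5232, 0.0525, 0.2423]
orientation: [3.139, -0.0, 1.532]
force: [1.1, -0.6, 0.4]
gripper_width: 0.8
t 32.45 pos [0.5232 0.0525 0.2423] az 87.7 tilt [0.0024 0.0001] q6 -1.2
off [-0.2 -0.4 85.3] rv [ 2.400e-03  1.000e-04 -2.662e-01] F [ 1.1 -0.6  0.4] M [ 0.02 -0.04  0.06] w 0.8
```

View pics/m5.png

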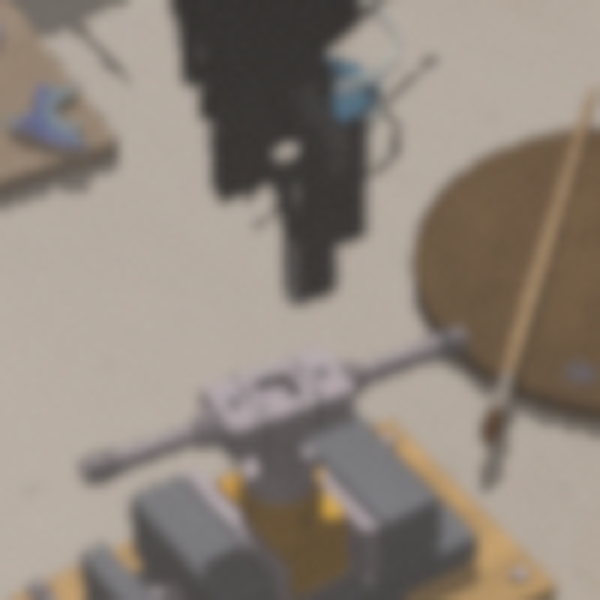

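Run:
```python
from h import *
r.job_done(); print(r.get_state()['clock'])
```

```text
the job is handed in; nothing more can be done
the job is handed in; nothing more can be done
```

I fitted the wrench onto the tap's square, down to its shoulder, and screwed the tap down until its collar met the nut. I handed the job in at about 32.5 s; no verdict was reported.

- **Fitting:** the first descent caught on the square's taper. The side force showed the wrench was about 1–2 mm off, so I shifted it and it then went down freely to the shoulder.
- **Turning:** I went about 0.50 turn forward, back to 0.25, forward to 0.72, back to 0.49, then forward to the stop. These figures come from the tool angle less the estimated play, good to about 0.02 turn. I regripped once, at about 0.85 turn, because the last joint was near its range limit.
- **Stop:** at about 0.90 turn the moment rose from about 0.23 to 0.50 N m and held there, well below the 0.9 N m limit. I eased the torque off before letting go.

**Last checks:** after the gripper opened and lifted clear, the force on it was near zero. The picture shows the wrench sitting level on the tap with the gripper well above it. I had no direct measurement of the gap between collar and nut, so the contact rests on the felt moment. I took no final picture check of the timer, jar and brush; the arm was not moved near the timer or jar.

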